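# Put the measured bolts back with their lots

### The arm

A 7-joint arm with a two-finger parallel gripper is mounted at the origin on the work surface. World frame = base frame: x ahead of the robot, y to its left, z up, the work surface at z = 0. Lengths are in m, angles in rad, forces in N, time in s.
With the tool pointing down it reaches from about 0.4 to 0.85 m from the base axis. Payload 10.4 kg.
Tool frame: the origin (TCP) lies at the very end of the fingers, on their centre line; the grasp point (between the pads) lies 19 mm behind it; z points along the fingers, y is the direction in which the jaws open and shut (so a half turn about z gives the same grasp; the last joint's range is limited). The gripper opens to 87 mm and grips with 3 to 60 N. Pads are 19 mm wide; open, the fingers measure 117 mm over their backs; the gripper's body (75 mm by 190 mm) begins 51 mm behind the grasp point.
Start: joints at [1.236, 0.332, -0.065, 1.46, 0.022, 1.35, -0.088], TCP at [0.192, -0.595, 0.199] pointing down, gripper open.
Joint ranges: [-2.6, 2.6], [-0.5, 2.12], [-1.47, 1.34], [0.16, 2.42], [-1.27, 4.41], [0.06, 2.06], [-2.6, 2.6]. Speed limits (rad/s): [2.22, 2.22, 2.79, 2.79, 3.14, 3.14, 3.14].

### API

Orientations are given as a unit quaternion [x, y, z, w].
In Python, from plant import bot gives the robot as it stands. The module is installed in compiled form; this text tells all that it offers.
- The arm moves only by the tool move_arm, never from a script. Its argument "motion" is a list of rows, each a list of 6 numbers: the shift along the tool's x, y, z in m, then the turn, a rotation vector about the tool's x, y, z in degrees. In form: [[dx, dy, dz, wx, wy, wz], ...]. A call has 1 to 8 rows; each row is the pose to reach, as a shift and turn from the pose commanded when the call began, along the tool's axes at that moment; what a row does not reach only later rows make up. A row lasts 1/10 s, in which the tool goes at most 50 mm and 8.59 degrees, less where a joint would pass 70% of its speed; a pose out of reach is approached as far as the arm can. A call with a gripper value outside its range is refused whole. "jaw" is the gripper command: -1 is fully open, 1 is shut, values between are in proportion, set as the call begins (left out, the last holds). The fingers move at their own pace and stop on an object; "newtons" is the grip in N (left out, the last holds). Time passes only in rows, so rows that repeat a pose let the fingers close. It gives the time, the measured TCP pose, the force and the opening at its end, in the units of the state.
- bot.get_state(): the state, without advancing time (a new reading comes with each control period).
- bot.grab_frame(name): name is "scene" or "top"; returns (picture, depth): 400x640x3 uint8, red, green, blue; 400x640 float32, m along the optical axis (not along the pixel's ray), 0 where there is no reading.
- bot.calibration(name): a dict with "intrinsics" (3x3 intrinsics, pixels), "rvec" (rotation vector, rad) and "tvec" (3), from world to camera coordinates, as OpenCV has them. Camera axes: x right, y down, z forward; pixel columns grow to the right and rows downward; lengths in m; the calibration is good to about 2 mm. A picture is of the moment at which its call begins. calibration takes no time and is no camera call.
- bot.close_job(): hands the job in, once; it reports no verdict.
Trained networks look in the newest picture that a camera, given by its name, has taken for a name from the list of things; names that differ only in an ending like _2 or _b are one class to them, and where a whole thing is asked for, a point or a joint stands for the part that bears it (a point fixed in the world has none). Each returns a list of dicts, best first, with "conf" (0 to 1); they miss things now and then, are a little off and sometimes report something else, mostly with a low value. They report only what shows in the picture. A call takes as long as a camera call. They do not tell look-alikes from the thing itself.
- bot.spot_in(camera, target): "bbox" ([left, top, width, height] as shares, 0 to 1, of the picture: columns of its width, rows of its height, round what is visible of it).
- bot.place_of(camera, target): "position" ([column, row] as shares, 0 to 1, of the picture: columns of its width, rows of its height: a listed point, or the origin of a listed thing).
The state is a dict: "clock": time; "q": joint angles; "joint_velocities": joint speeds; "joint_efforts": joint torques, N m; "tool_pos": TCP position; "orientation": TCP orientation; "ft_force": force on the tool from outside, world axes, zero at the start; "torque": the same for the moment, N m; "finger_gap": finger opening in m.
Only numpy, scipy, OpenCV 4.12 (cv2) and the standard library are available. Lean on these libraries where they do the work, as an engineer would, in place of code of your own. Each camera call takes 0.05 s, during which the arm holds its last target.

### The job

Four loose hexagon-headed bolts stand head down on the bench after measuring, and each belongs to the lot tray whose lying stock has the same thickness and the same length. Pick out the hexagon-headed bolts and stand each one, head down and upright, centred on the round black pad of its own lot's tray. Leave the two round-headed smooth pins standing where they are.

Things in the scene. Friction and masses are not known exactly. Their poses are not given: they have to be found in the camera images.
- bolt_thick_long: the loose thick, long hexagon-headed bolt of zinc-grey steel, threaded towards its free end, standing head down on the bench: shank 30 mm in diameter, head 50 mm across flats (58 mm across corners) and 18 mm high, 85 mm tall over all, about 0.6 kg. Origin: centre of the head's underside; z runs up the shank.
- bolt_thick_short: the loose thick, short hexagon-headed bolt of zinc-grey steel, threaded towards its free end, standing head down on the bench: shank 30 mm in diameter, head 50 mm across flats (58 mm across corners) and 18 mm high, 50 mm tall over all, about 0.5 kg. Origin: centre of the head's underside; z runs up the shank.
- bolt_thin_long: the loose thin, long hexagon-headed bolt of zinc-grey steel, threaded towards its free end, standing head down on the bench: shank 18 mm in diameter, head 32 mm across flats (37 mm across corners) and 12 mm high, 85 mm tall over all, about 0.2 kg. Origin: centre of the head's underside; z runs up the shank.
- bolt_thin_short: the loose thin, short hexagon-headed bolt of zinc-grey steel, threaded towards its free end, standing head down on the bench: shank 18 mm in diameter, head 32 mm across flats (37 mm across corners) and 12 mm high, 50 mm tall over all, about 0.2 kg. Origin: centre of the head's underside; z runs up the shank.
- tray_thick_long: lot tray of the thick, long bolts: fixed green-painted steel tray 208 x 128 mm with two thick, long bolts lying in its far (+x) half (from 40 mm past the origin, up to 58 mm high) and a round black rubber pad, 64 mm across, in its near half. Origin: at bench height under the pad's centre; pad top 7 mm above. Walls: front 48 mm before it, sides 64 mm beside it, 14 mm high; back 160 mm behind it, 30 mm high.
- tray_thick_short: lot tray of the thick, short bolts: fixed green-painted steel tray 208 x 128 mm with two thick, short bolts lying in its far (+x) half (from 40 mm past the origin, up to 58 mm high) and a round black rubber pad, 64 mm across, in its near half. Origin: at bench height under the pad's centre; pad top 7 mm above. Walls: front 48 mm before it, sides 64 mm beside it, 14 mm high; back 160 mm behind it, 30 mm high.
- tray_thin_long: lot tray of the thin, long bolts: fixed green-painted steel tray 208 x 128 mm with three thin, long bolts lying in its far (+x) half (from 40 mm past the origin, up to 40 mm high) and a round black rubber pad, 64 mm across, in its near half. Origin: at bench height under the pad's centre; pad top 7 mm above. Walls: front 48 mm before it, sides 64 mm beside it, 14 mm high; back 160 mm behind it, 30 mm high.
- tray_thin_short: lot tray of the thin, short bolts: fixed green-painted steel tray 208 x 128 mm with three thin, short bolts lying in its far (+x) half (from 40 mm past the origin, up to 40 mm high) and a round black rubber pad, 64 mm across, in its near half. Origin: at bench height under the pad's centre; pad top 7 mm above. Walls: front 48 mm before it, sides 64 mm beside it, 14 mm high; back 160 mm behind it, 30 mm high.
- pin_1: a plain smooth steel pin with a flat round head, standing head down among the bolts, not to be moved: shank 24 mm in diameter, head 48 mm in diameter and 9 mm high, 72 mm tall. Origin: centre of the head's underside; z runs up the shank.
- pin_2: a plain smooth steel pin with a flat round head, standing head down among the bolts, not to be moved: shank 24 mm in diameter, head 48 mm in diameter and 9 mm high, 72 mm tall. Origin: centre of the head's underside; z runs up the shank.
There are look-alikes about, which are no part of the job. Leave any orange or turquoise look-alike of the bolt_thin_short alone.

How it is judged:
By the outcome, as a careful person would: the job done as asked, in the order asked, and still so for the second after the job is handed in, with the robot touching nothing.
It also fails if it takes over 120 s, if anything falls off the work surface, if the arm or the gripper's body presses on something with over 40 N, if the wrist force passes 120 N, or if a joint passes its speed limit or range.

## Working session

There is one attempt and no reset: what is moved stays moved. The work goes in short steps, Python scripts to look and compute and a tool call to move; the robot and the scene stay as the last step left them, time stands still between calls to the robot, and variables do not carry over. Pictures are saved under pics/ and viewed, and the job is handed in when it is done.

Besides the shell and the picture viewer there is one more tool, called after "Emit:" as a command line: name --pt "numbers of a row" for each row, then --argument value for the rest. move_arm: Moves the arm, as the interface text tells. Its arguments: {"type":"object","properties":{"motion":{"type":"array"},"jaw":{"type":"number"},"newtons":{"type":"number"}},"required":["motion"]}

```bash
mkdir -p pics; cat > h.py <<'E'
import numpy as np,cv2
from plant import bot
from scipy.spatial.transform import Rotation as R
def cal(n):
    c=bot.calibration(n); return np.array(c["intrinsics"]),R.from_rotvec(np.ravel(c["rvec"])).as_matrix(),np.ravel(c["tvec"])
def cloud(n,d):
    K,Rm,t=cal(n); v,u=np.mgrid[:400,:640]
    p=np.stack([(u-K[0,2])/K[0,0]*d,(v-K[1,2])/K[1,1]*d,d],-1)
    return (p-t)@Rm
E
python3 - <<'E'
from h import *
for n in("scene","top"):
    p,d=bot.grab_frame(n); np.savez(f"{n}0.npz",p=p,d=d)
    cv2.imwrite(f"pics/{n}0.png",cv2.resize(p[:,:,::-1],(800,500)))
    K,Rm,t=cal(n);print(n,K,-Rm.T@t)
s=bot.get_state();print(s)
E
```

```text
scene [[462.95215907   0.         323.90561429]
 [  0.         462.95215907 204.2610145 ]
 [  0.           0.           1.        ]] [0.80978316 0.41631345 0.8957105 ]
top [[396.45211997   0.         314.21261298]
 [  0.         396.45211997 202.33603021]
 [  0.           0.           1.        ]] [ 0.37344744 -0.02332493  0.97006739]
{'clock': 0.1, 'q': array([ 1.23639078,  0.33281122, -0.0647113 ,  1.46082323,  0.02154183,
        1.34985946, -0.08850067]), 'joint_velocities': array([ 8.67222964e-04, -1.30632159e-03, -4.19165251e-04, -2.99346780e-03,
        1.23026111e-03, -4.82189374e-05, -5.43076266e-04]), 'joint_efforts': array([ 4.87048055e-04, -6.24542499e+01,  2.36911996e-02, -3.90719926e+01,
       -6.16236334e-02,  3.66373127e-02,  1.03878431e-04]), 'tool_pos': array([ 0.19165358, -0.59452442,  0.1987482 ]), 'orientation': array([ 9.87870356e-01,  1.55279727e-01, -8.96146434e-05, -5.98304446e-04]), 'ft_force': array([ 0.15991962, -0.36513175, -0.22747823]), 'torque': array([-0.01784307, -0.00655309, -0.01479022]), 'finger_gap': 0.08690360729896553}
```

View pics/scene0.png

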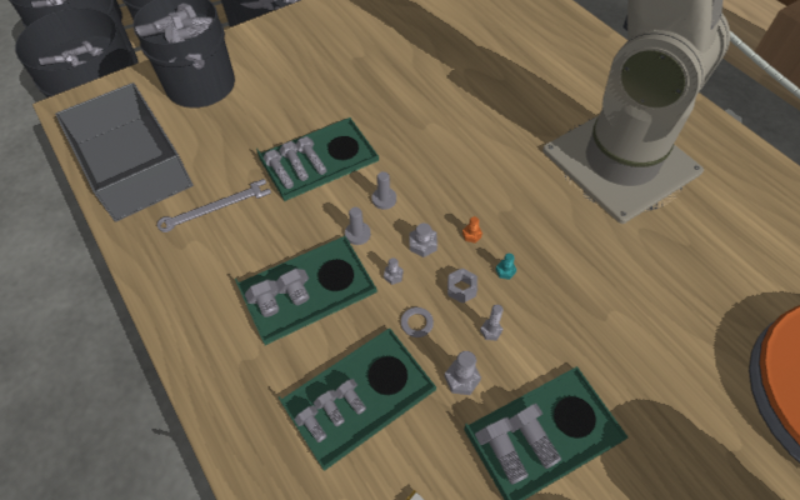

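View pics/top0.png

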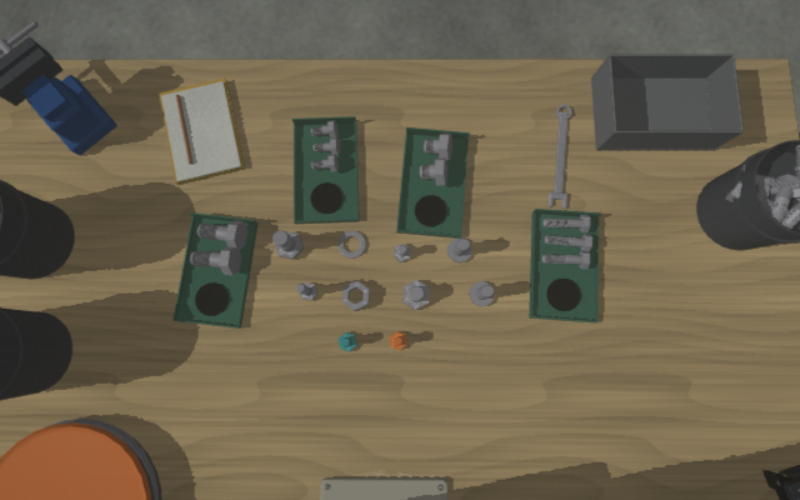

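The scene image shows four trays: three thin bolts at (320,155), thick at (305,285), thin at (355,395) and thick at (545,430). The loose bolts are at about (463,372), (492,322), (423,238) and (393,270), and the pins at (383,188) and (357,225). Next I'll measure these from depth.

```bash
cat > m.py <<'E'
from h import *
import sys
def blobs(zmin,zmax,box=(0.2,0.75,-0.5,0.5)):
    out=[]
    for n in("top",):
        pass
def clusters(n,p,d,zmin):
    P=cloud(n,d); m=(d>0)&(P[...,2]>zmin)&(P[...,0]>.25)&(P[...,0]<.85)&(abs(P[...,1])<.5)
    k,l,st,c=cv2.connectedComponentsWithStats(m.astype(np.uint8),connectivity=8)
    for i in range(1,k):
        if st[i,4]<12: continue
        q=P[l==i]; z=q[:,2].max()
        tp=q[q[:,2]>np.percentile(q[:,2],95)-.006]
        print(n,"px",c[i].round(),"n",st[i,4],"mean",q.mean(0).round(3),"ztop",np.percentile(q[:,2],95).round(3),"topxy",tp.mean(0)[:2].round(4),"ext",np.ptp(tp[:,:2],axis=0).round(3))
E
python3 - <<'E'
from m import *
for n in("top","scene"):
    f=np.load(n+"0.npz"); P=cloud(n,f['d'])
    print((P[...,2][(abs(P[...,2])<.02)]).mean())
    clusters(n,f['p'],f['d'],.0225 if n=="top" else .0225)
    # pads
    hsv=cv2.cvtColor(f['p'],cv2.COLOR_RGB2HSV)
    m=(f['p'].max(2)<45)&(P[...,2]<.02)&(P[...,0]>.3)&(P[...,0]<.8)&(abs(P[...,1])<.5)
    k,l,st,c=cv2.connectedComponentsWithStats(m.astype(np.uint8))
    for i in range(1,k):
        if st[i,4]>150:
            q=P[l==i]; print(n,"pad",st[i],((q.max(0)+q.min(0))/2).round(4),q.mean(0).round(4),np.ptp(q,axis=0).round(3))
E
```

```text
0.00127185964993982
top px [492.  99.] n 883 mean [ 0.779 -0.444  0.061] ztop 0.09 topxy [ 0.7818 -0.4434] ext [0.102 0.071]
top px [144.  89.] n 50 mean [0.821 0.419 0.025] ztop 0.027 topxy [0.8209 0.4191] ext [0.056 0.018]
top px [261.  98.] n 209 mean [0.795 0.119 0.029] ztop 0.035 topxy [0.7945 0.1155] ext [0.034 0.126]
top px [149. 115.] n 77 mean [0.753 0.401 0.025] ztop 0.027 topxy [0.7525 0.4012] ext [0.075 0.022]
top px [350. 123.] n 755 mean [ 0.726 -0.102  0.037] ztop 0.052 topxy [ 0.7179 -0.1091] ext [0.085 0.028]
top px [264. 123.] n 193 mean [0.729 0.11  0.03 ] ztop 0.037 topxy [0.7304 0.1059] ext [0.057 0.014]
top px [460. 174.] n 261 mean [ 0.599 -0.368  0.028] ztop 0.035 topxy [ 0.6004 -0.373 ] ext [0.04  0.121]
top px [176. 195.] n 1170 mean [0.545 0.316 0.038] ztop 0.054 topxy [0.5391 0.2954] ext [0.084 0.032]
top px [227. 192.] n 210 mean [0.545 0.186 0.072] ztop 0.087 topxy [0.5471 0.1893] ext [0.028 0.027]
top px [465. 200.] n 300 mean [ 0.536 -0.376  0.028] ztop 0.036 topxy [ 0.5348 -0.3864] ext [0.056 0.019]
top px [370. 197.] n 119 mean [ 0.537 -0.144  0.063]
[... 2587 characters left out ...]
. 316.] n 315 mean [0.733 0.109 0.029] ztop 0.035 topxy [0.7327 0.1057] ext [0.059 0.017]
scene px [243. 338.] n 283 mean [0.794 0.119 0.029] ztop 0.035 topxy [0.7951 0.1192] ext [0.035 0.126]
scene px [412. 354.] n 1929 mean [0.553 0.321 0.036] ztop 0.052 topxy [0.543  0.2957] ext [0.085 0.031]
scene pad [262 109  25  19 369] [ 0.4512 -0.3465  0.0068] [ 0.4522 -0.3453  0.0069] [0.066 0.065 0.009]
scene pad [254 207  29  26 567] [ 0.6188 -0.0914  0.0061] [ 0.6191 -0.0898  0.0067] [0.065 0.068 0.011]
scene pad [294 285  32  31 773] [0.6444 0.1181 0.0048] [0.6451 0.1187 0.0064] [0.064 0.066 0.011]
scene pad [442 317  35  33 862] [0.4409 0.3366 0.0054] [0.4423 0.3373 0.0063] [0.066 0.064 0.013]
```

```bash
python3 - <<'E'
from h import *
f=np.load("top0.npz");p=f['p'][80:290,130:490,::-1]
cv2.imwrite("pics/top0z.png",cv2.resize(p,(800,467),interpolation=cv2.INTER_CUBIC))
f=np.load("scene0.npz");p=f['p'][90:400,170:510,::-1]
cv2.imwrite("pics/scene0z.png",cv2.resize(p,(658,600),interpolation=cv2.INTER_CUBIC))
E
```

```text
(no output)
```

View pics/top0z.png

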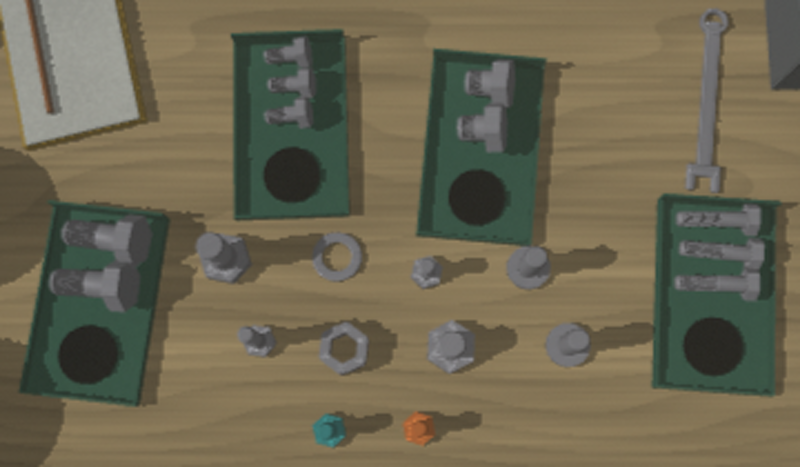

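View pics/scene0z.png

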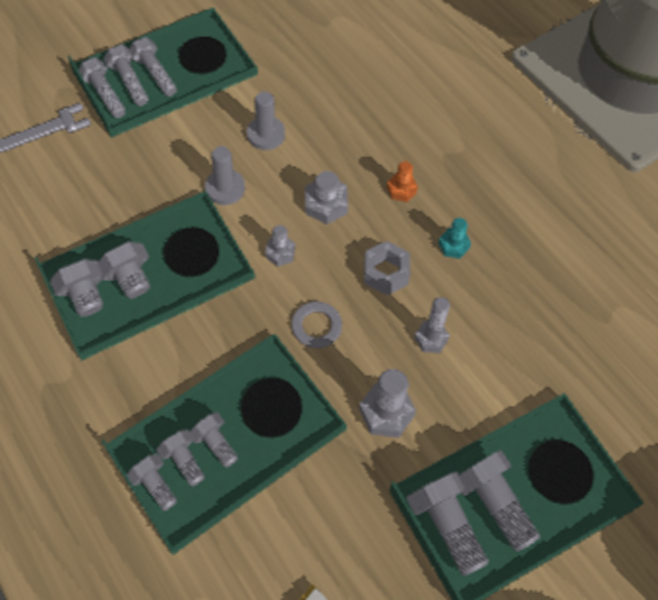

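Bolts and trays measured; the tall thick bolt is at (0.549,0.190), the tall thin one at (0.457,0.150), the short thick one at (0.451,-0.059) and the short thin one at (0.534,-0.033). The stock shows which tray each belongs to:

| Lot | Pad position |
|---|---|
| thick long | (0.441,0.337) |
| thin short | (0.645,0.119) |
| thick short | (0.619,-0.090) |
| thin long | (0.453,-0.346) |

```bash
cat > rel.py <<'E'
import sys
from h import *
# usage: x y z  -> tool-frame shift & turn for tool x = world x, pointing down
s=bot.get_state(); Rm=R.from_quat(s["orientation"])
t=np.array(list(map(float,sys.argv[1:4])))
d=Rm.inv().apply(t-s["tool_pos"]); w=(Rm.inv()*R.from_quat([1,0,0,0])).as_rotvec(degrees=True)
print("shift",d.round(4),"turn",w.round(2),"pos",s["tool_pos"].round(4),"gap",round(s["finger_gap"],4),"clk",s["clock"],"F",s["ft_force"].round(1))
E
python3 rel.py 0.451 -0.059 0.2
```

```text
shift [ 0.4111 -0.4301 -0.0007] turn [-7.000e-02  1.000e-02  1.787e+01] pos [ 0.1917 -0.5945  0.1987] gap 0.0869 clk 0.1 F [ 0.2 -0.4 -0.2]
```

Emit:
move_arm --pt "0.025 -0.027 0 0 0 3" --pt "0.06 -0.063 0 0 0 6" --pt "0.095 -0.1 0 0 0 9" --pt "0.13 -0.135 0 0 0 12" --pt "0.165 -0.17 0 0 0 15" --pt "0.2 -0.21 0 0 0 17.87" --pt "0.235 -0.245 0 0 0 17.87" --pt "0.27 -0.28 0 -0.07 0 17.87" --jaw -1

```text
clock: 0.9
tool_pos: [0.3621, -0.2456, 0.1994]
orientation: [1.0, -0.0, 0.0, 0.001]
ft_force: [1.6, -0.4, 0.2]
finger_gap: 0.0868
```

```bash
python3 rel.py 0.451 -0.059 0.2
```

```text
shift [ 0.0889 -0.1866 -0.001 ] turn [ 0.1  -0.   -0.02] pos [ 0.3621 -0.2456  0.1994] gap 0.0868 clk 0.9 F [ 1.6 -0.4  0.2]
```

Emit:
move_arm --pt "0.02 -0.04 0 0 0 0" --pt "0.04 -0.08 0 0 0 0" --pt "0.06 -0.12 0 0 0 0" --pt "0.075 -0.155 0 0 0 0" --pt "0.085 -0.18 0 0 0 0" --pt "0.089 -0.1866 0.03 0 0 0" --pt "0.089 -0.1866 0.07 0 0 0" --pt "0.089 -0.1866 0.1 0 0 0"

```text
clock: 1.7
tool_pos: [0.4501, -0.0606, 0.0972]
orientation: [1.0, 0.0, -0.0, 0.001]
ft_force: [0.1, -0.2, -0.2]
finger_gap: 0.087
```

```bash
python3 rel.py 0.451 -0.059 0.024
```

```text
shift [ 0.001  -0.0017  0.0732] turn [0.06 0.05 0.05] pos [ 0.4501 -0.0606  0.0972] gap 0.087 clk 1.7 F [ 0.1 -0.2 -0.2]
```

Emit:
move_arm --pt "0.001 -0.001 0.025 0 0 0" --pt "0.001 -0.001 0.05 0 0 0" --pt "0.001 -0.001 0.065 0 0 0" --pt "0.001 -0.001 0.073 0 0 0" --pt "0.001 -0.001 0.073 0 0 0" --pt "0.001 -0.001 0.073 0 0 0"

```text
clock: 2.3
tool_pos: [0.4523, -0.0602, 0.0268]
orientation: [1.0, -0.0, 0.0, 0.001]
ft_force: [0.6, -0.7, -0.2]
finger_gap: 0.0872
```

```bash
python3 rel.py 0.451 -0.059 0.024; python3 - <<'E'
from h import *
p,d=bot.grab_frame("scene"); cv2.imwrite("pics/s1.png",cv2.resize(p[90:300,200:480,::-1],(800,600)))
E
```

```text
shift [-0.0013 -0.0012  0.0028] turn [ 0.08 -0.05 -0.01] pos [ 0.4523 -0.0602  0.0268] gap 0.0872 clk 2.3 F [ 0.6 -0.7 -0.2]
```

View pics/s1.png

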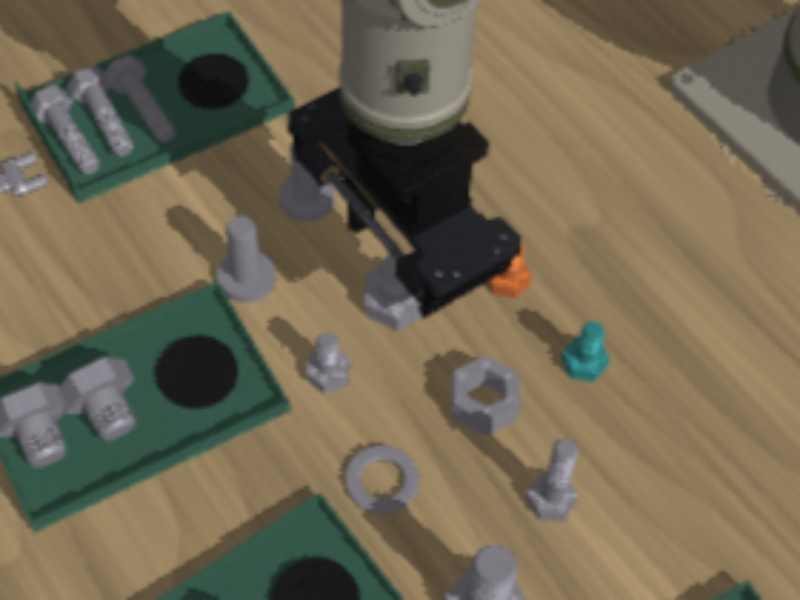

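The gripper straddles the short thick bolt at about (395,295) in this crop, clear of the pins and the thin bolt. Closing.

Emit:
move_arm --pt "0 0 0.002 0 0 0" --pt "0 0 0.002 0 0 0" --pt "0 0 0.002 0 0 0" --pt "0 0 0.002 0 0 0" --pt "0 0 0.002 0 0 0" --pt "0 0 0.002 0 0 0" --pt "0 0 0.002 0 0 0" --pt "0 0 0.002 0 0 0" --jaw 1 --newtons 40

```text
clock: 3.15
tool_pos: [0.4519, -0.0602, 0.0242]
orientation: [1.0, -0.0, 0.0, 0.001]
ft_force: [0.1, 0.5, 0.1]
finger_gap: 0.0309
```

Emit:
move_arm --pt "0 0 -0.01 0 0 0" --pt "0 0 -0.04 0 0 0" --pt "0 0 -0.075 0 0 0" --pt "0 0 -0.1 0 0 0" --pt "0 0 -0.11 0 0 0" --pt "0 0 -0.115 0 0 0" --pt "0.01 0.002 -0.115 0 0 0" --pt "0.03 0.005 -0.115 0 0 0"

```text
clock: 3.95
tool_pos: [0.4815, -0.0654, 0.1383]
orientation: [1.0, -0.0, -0.001, 0.001]
ft_force: [0.4, -0.7, 0.1]
finger_gap: 0.0001
```

```bash
python3 rel.py 0.62 -0.0895 0.14
```

```text
shift [ 0.1385  0.024  -0.0018] turn [ 0.11  0.07 -0.02] pos [ 0.4815 -0.0654  0.1383] gap 0.0001 clk 3.95 F [ 0.4 -0.7  0.1]
```

The gap reads 0, so the bolt slipped out. Looking.

```bash
python3 - <<'E'
from m import *
p,d=bot.grab_frame("scene"); cv2.imwrite("pics/s2.png",cv2.resize(p[90:300,200:480,::-1],(800,600)))
clusters("scene",p,d,.0225)
E
```

```text
scene px [330.  76.] n 10433 mean [ 0.495 -0.036  0.387] ztop 0.528 topxy [ 0.508 -0.021] ext [0.082 0.055]
scene px [126. 141.] n 1055 mean [ 0.798 -0.433  0.06 ] ztop 0.09 topxy [ 0.7899 -0.4383] ext [0.101 0.07 ]
scene px [238. 119.] n 264 mean [ 0.538 -0.375  0.028] ztop 0.036 topxy [ 0.5368 -0.3868] ext [0.054 0.021]
scene px [217. 131.] n 218 mean [ 0.599 -0.37   0.028] ztop 0.036 topxy [ 0.5995 -0.3778] ext [0.036 0.122]
scene px [284. 176.] n 195 mean [ 0.542 -0.141  0.055] ztop 0.073 topxy [ 0.5403 -0.145 ] ext [0.022 0.024]
scene px [378. 179.] n 91 mean [ 0.366 -0.023  0.04 ] ztop 0.051 topxy [ 0.3645 -0.0248] ext [0.017 0.016]
scene px [340. 186.] n 190 mean [ 0.449 -0.054  0.043] ztop 0.051 topxy [ 0.4464 -0.0571] ext [0.027 0.028]
scene px [406. 209.] n 88 mean [0.365 0.074 0.041] ztop 0.051 topxy [0.363  0.0725] ext [0.015 0.015]
scene px [314. 212.] n 88 mean [ 0.536 -0.031  0.041] ztop 0.051 topxy [ 0.5347 -0.0326] ext [0.016 0.014]
scene px [220. 233.] n 1005 mean [ 0.727 -0.101  0.037] ztop 0.052 topxy [ 0.7212 -0.1097] ext [0.088 0.03 ]
scene px [369. 226.] n 225 mean [0.45  0.056 0.024] ztop 0.026 topxy [0.4496 0.0561] ext [0.056 0.053]
scene px [395. 254.] n 168 mean [0.461 0.153 0.063] ztop 0.086 topxy [0.4584 0.1507] ext [0.016 0.017]
scene px [371. 293.] n 352 mean [0.553 0.194 0.068] ztop 0.086 topxy [0.5499 0.1908] ext [0.028 0.027]
scene px [277. 312.] n 150 mean [0.715 0.111 0.029] ztop 0.036 topxy [0.7148 0.1071] ext [0.025 0.013]
scene px [260. 320.] n 147 mean [0.75  0.107 0.03 ] ztop 0.036 topxy [0.7499 0.1043] ext [0.023 0.013]
scene px [243. 338.] n 286 mean [0.794 0.119 0.029] ztop 0.035 topxy [0.7948 0.1159] ext [0.034 0.126]
scene px [412. 354.] n 1929 mean [0.552 0.321 0.036] ztop 0.052 topxy [0.5427 0.2957] ext [0.087 0.031]
```

View pics/s2.png

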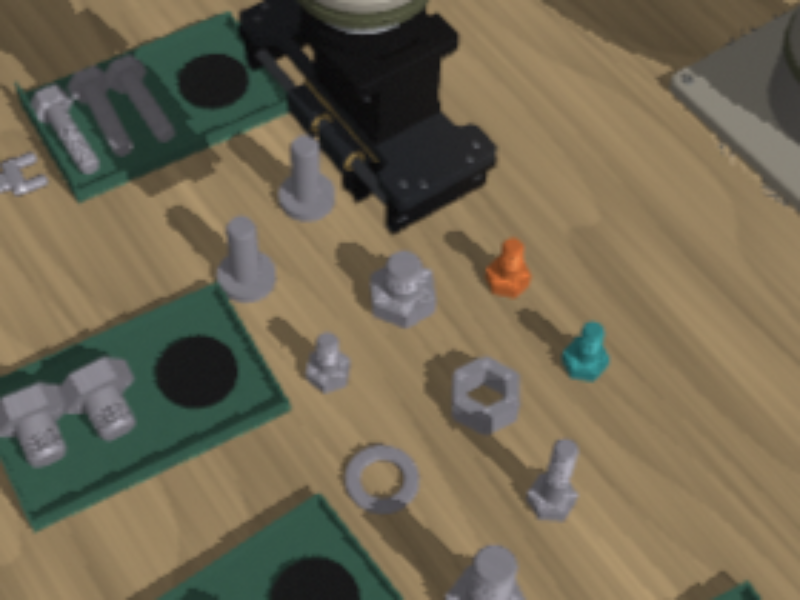

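The bolt is still standing, moved about 6 mm towards −x. The fingers had probably only just touched it when I lifted. Retrying lower, with a longer close and a test lift.

Emit:
move_arm --pt "-0.01 -0.002 0 0 0 0" --pt "-0.03 -0.006 0 0 0 0" --pt "-0.036 -0.0075 0 0 0 0" --pt "-0.036 -0.0075 0 0 0 0" --pt "-0.036 -0.0075 0.01 0 0 0" --pt "-0.036 -0.0075 0.03 0 0 0" --pt "-0.036 -0.0075 0.04 0 0 0" --pt "-0.036 -0.0075 0.04 0 0 0" --jaw -1 --newtons 60

```text
clock: 4.8
tool_pos: [0.4449, -0.0574, 0.0975]
orientation: [1.0, 0.0, -0.001, 0.0]
ft_force: [0.5, 0.2, 0.5]
finger_gap: 0.0565
```

```bash
python3 rel.py 0.445 -0.0585 0.021; python3 - <<'E'
from m import *
p,d=bot.grab_frame("top"); cv2.imwrite("pics/t2.png",cv2.resize(p[130:330,180:480,::-1],(800,533)))
E
```

```text
shift [0.0003 0.0011 0.0765] turn [0.   0.15 0.  ] pos [ 0.4449 -0.0574  0.0975] gap 0.0565 clk 4.8 F [0.5 0.2 0.5]
```

View pics/t2.png

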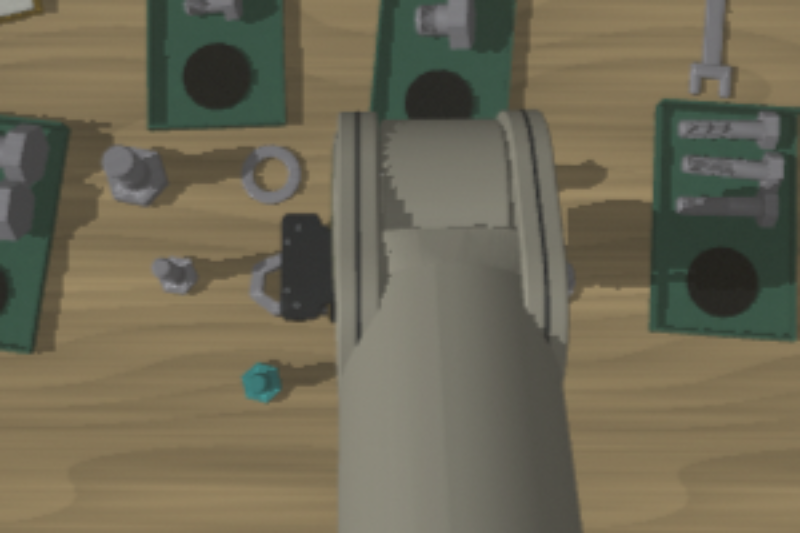

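The top view at this stage is blocked by the arm at (450,250). Descending.

Emit:
move_arm --pt "0 0.001 0 0 0 0" --pt "0 0.001 0.0 0 0 0" --pt "0 0.001 0.025 0 0 0" --pt "0 0.001 0.05 0 0 0" --pt "0 0.001 0.07 0 0 0" --pt "0 0.001 0.076 0 0 0" --pt "0 0.001 0.076 0 0 0" --pt "0 0.001 0.076 0 0 0"

```text
clock: 5.65
tool_pos: [0.4467, -0.0588, 0.0243]
orientation: [1.0, -0.0, 0.001, 0.001]
ft_force: [0.3, 0.7, 0.2]
finger_gap: 0.0869
```

Emit:
move_arm --pt "0 0 0 0 0 0" --pt "0 0 0 0 0 0" --pt "0 0 0 0 0 0" --pt "0 0 0 0 0 0" --pt "0 0 0 0 0 0" --pt "0 0 0 0 0 0" --pt "0 0 0 0 0 0" --pt "0 0 0 0 0 0" --jaw 1

```text
clock: 6.45
tool_pos: [0.4458, -0.0587, 0.0232]
orientation: [1.0, -0.0, 0.0, 0.001]
ft_force: [-0.3, -0.4, -0.2]
finger_gap: 0.0309
```

Emit:
move_arm --pt "0 0 0 0 0 0" --pt "0 0 0 0 0 0" --pt "0 0 0 0 0 0" --pt "0 0 0 0 0 0"

```text
clock: 6.85
tool_pos: [0.4458, -0.0584, 0.0232]
orientation: [1.0, 0.0, 0.0, 0.0]
ft_force: [-0.5, 2.2, 0.3]
finger_gap: 0.026
```

```bash
python3 - <<'E'
from m import *
p,d=bot.grab_frame("scene"); cv2.imwrite("pics/s3.png",cv2.resize(p[120:260,270:450,::-1],(771,600),interpolation=cv2.INTER_CUBIC))
print(bot.get_state()["finger_gap"])
E
```

```text
0.026284905940763027
```

View pics/s3.png

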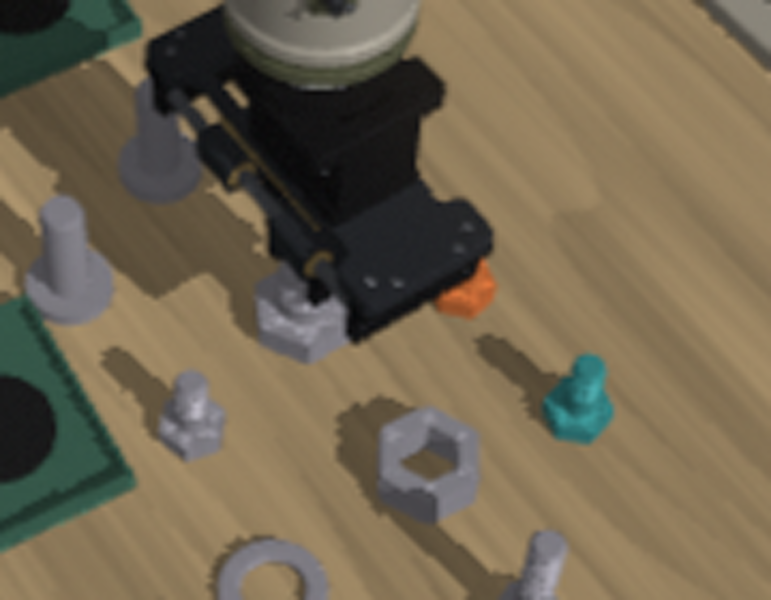

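```bash
python3 - <<'E'
from m import *
p,d=bot.grab_frame("scene"); P=cloud("scene",d)
m=(abs(P[...,0]-.446)<.05)&(abs(P[...,1]+.058)<.06)&(P[...,2]>.012)&(P[...,2]<.075)
hs=p.max(2)
for nm,mm in(("light",m&(hs>70)),("dark",m&(hs<=60))):
    q=P[mm]
    for a in np.arange(.012,.075,.006):
        r=q[(q[:,2]>=a)&(q[:,2]<a+.006)]
        if len(r)>2: print(nm,a.round(3),len(r),"x",r[:,0].min().round(3),r[:,0].max().round(3),"y",r[:,1].min().round(3),r[:,1].max().round(3))
s=bot.get_state();print(s["finger_gap"],s["tool_pos"],R.from_quat(s["orientation"]).as_matrix().round(3))
cv2.imwrite("pics/s4.png",cv2.resize(p[170:215,320:365,::-1],(600,600),interpolation=cv2.INTER_NEAREST))
E
```

```text
light 0.012 104 x 0.431 0.475 y -0.085 -0.033
light 0.018 81 x 0.431 0.474 y -0.082 -0.034
light 0.024 19 x 0.44 0.46 y -0.063 -0.043
light 0.03 18 x 0.44 0.461 y -0.065 -0.044
light 0.036 14 x 0.453 0.46 y -0.068 -0.046
light 0.042 17 x 0.453 0.46 y -0.079 -0.047
light 0.048 23 x 0.444 0.459 y -0.078 -0.036
dark 0.048 8 x 0.446 0.455 y -0.075 -0.036
dark 0.054 9 x 0.447 0.457 y -0.072 -0.036
dark 0.06 6 x 0.451 0.456 y -0.04 -0.035
dark 0.066 4 x 0.453 0.456 y -0.04 -0.036
0.025937206287714672 [ 0.44588048 -0.0584284   0.02322688] [[ 1.     0.     0.   ]
 [ 0.    -1.    -0.001]
 [ 0.     0.001 -1.   ]]
```

View pics/s4.png

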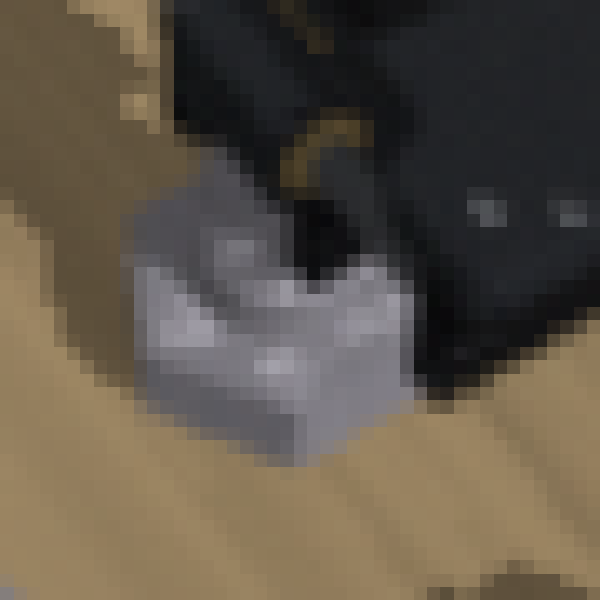

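The fingers appear centred on the shank (both near x≈0.446). I'll try a gentle test lift.

Emit:
move_arm --pt "0 0 -0.001 0 0 0" --pt "0 0 -0.003 0 0 0" --pt "0 0 -0.006 0 0 0" --pt "0 0 -0.01 0 0 0" --pt "0 0 -0.01 0 0 0"

```text
clock: 7.45
tool_pos: [0.4463, -0.0589, 0.0338]
orientation: [1.0, -0.0, 0.001, 0.001]
ft_force: [-0.1, 0.7, -3.3]
finger_gap: 0.026
```

```bash
python3 - <<'E'
from m import *
p,d=bot.grab_frame("scene"); P=cloud("scene",d)
cv2.imwrite("pics/s5.png",cv2.resize(p[160:230,300:380,::-1],(686,600),interpolation=cv2.INTER_CUBIC))
m=(abs(P[...,0]-.446)<.05)&(abs(P[...,1]+.058)<.06)&(P[...,2]>.012)&(P[...,2]<.075)&(p.max(2)>70)
print(np.histogram(P[m][:,2],np.arange(.012,.075,.004)))
s=bot.get_state();print(s["finger_gap"],s["tool_pos"],s["ft_force"])
E
```

```text
(array([23, 20, 25, 66, 99, 17, 15, 12,  9,  6, 10, 18, 19,  1,  0]), array([0.012, 0.016, 0.02 , 0.024, 0.028, 0.032, 0.036, 0.04 , 0.044,
       0.048, 0.052, 0.056, 0.06 , 0.064, 0.068, 0.072]))
0.02603501881554428 [ 0.44611183 -0.05885098  0.03357904] [-0.0337536  -0.26233971 -3.68384592]
```

View pics/s5.png

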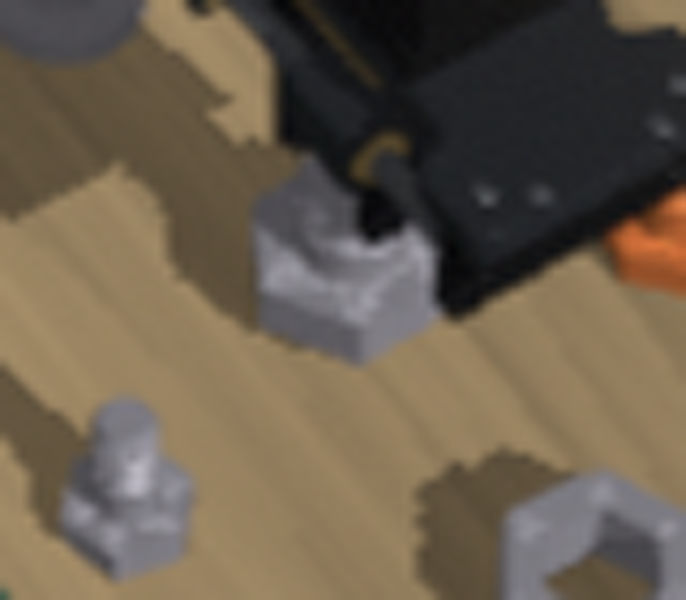

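The bolt lifts (about −3.7 N, gap steady at 26 mm). Going up, more gently.

Emit:
move_arm --pt "0 0 -0.006 0 0 0" --pt "0 0 -0.018 0 0 0" --pt "0 0 -0.035 0 0 0" --pt "0 0 -0.055 0 0 0" --pt "0 0 -0.075 0 0 0" --pt "0 0 -0.09 0 0 0" --pt "0 0 -0.098 0 0 0" --pt "0 0 -0.1 0 0 0"

```text
clock: 8.3
tool_pos: [0.4464, -0.0586, 0.1345]
orientation: [1.0, -0.0, 0.001, 0.001]
ft_force: [-0.8, 0.6, -4.6]
finger_gap: 0.026
```

```bash
python3 rel.py 0.619 -0.0895 0.133
```

```text
shift [0.1726 0.0309 0.0019] turn [ 0.11 -0.12 -0.  ] pos [ 0.4464 -0.0586  0.1345] gap 0.026 clk 8.3 F [-0.8  0.6 -4.6]
```

Emit:
move_arm --pt "0.01 0.002 0 0 0 0" --pt "0.035 0.006 0 0 0 0" --pt "0.065 0.012 0 0 0 0" --pt "0.1 0.018 0 0 0 0" --pt "0.135 0.024 0 0 0 0" --pt "0.16 0.028 0 0 0 0" --pt "0.17 0.0305 0 0 0 0" --pt "0.1726 0.031 0 0 0 0"

```text
clock: 9.1
tool_pos: [0.6188, -0.0897, 0.1316]
orientation: [1.0, -0.0, -0.001, 0.0]
ft_force: [-0.2, 0.2, -4.2]
finger_gap: 0.0262
```

Emit:
move_arm --pt "0 0 0.01 0 0 0" --pt "0 0 0.03 0 0 0" --pt "0 0 0.05 0 0 0" --pt "0 0 0.07 0 0 0" --pt "0 0 0.08 0 0 0" --pt "0 0 0.08 0 0 0" --pt "0 0 0.08 0 0 0"

```text
clock: 9.8
tool_pos: [0.6185, -0.0896, 0.054]
orientation: [1.0, 0.0, 0.0, 0.001]
ft_force: [-0.1, -0.1, -3.8]
finger_gap: 0.0262
```

```bash
python3 rel.py 0.619 -0.0895 0.0305; python3 - <<'E'
from m import *
p,d=bot.grab_frame("scene"); np.savez("s6.npz",p=p,d=d)
cv2.imwrite("pics/s6.png",cv2.resize(p[170:270,190:320,::-1],(780,600),interpolation=cv2.INTER_CUBIC))
E
```

```text
shift [ 0.0005 -0.0002  0.0235] turn [ 0.08 -0.05  0.  ] pos [ 0.6185 -0.0896  0.054 ] gap 0.0262 clk 9.8 F [-0.1 -0.1 -3.8]
```

View pics/s6.png

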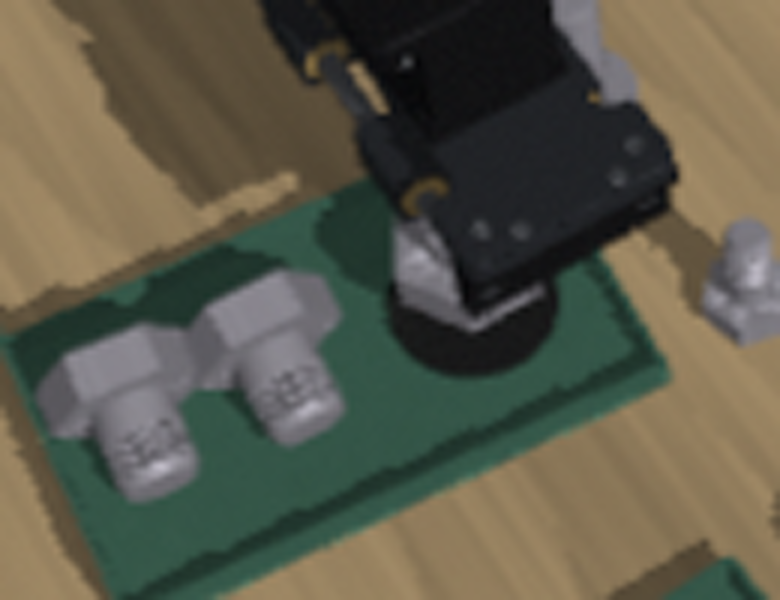

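The bolt hangs over the black pad at (470,310) in the crop, well clear of the stock at (290,370). Lowering.

Emit:
move_arm --pt "0.001 0 0.006 0 0 0" --pt "0.001 0 0.014 0 0 0" --pt "0.001 0 0.019 0 0 0" --pt "0.001 0 0.022 0 0 0" --pt "0.001 0 0.0235 0 0 0" --pt "0.001 0 0.0235 0 0 0"

```text
clock: 10.45
tool_pos: [0.6195, -0.0897, 0.0305]
orientation: [1.0, -0.0, 0.0, 0.001]
ft_force: [-3.7, -0.0, 2.9]
finger_gap: 0.0265
```

Emit:
move_arm --pt "0 0 0 0 0 0" --pt "0 0 0 0 0 0" --pt "0 0 0 0 0 0"

```text
clock: 10.75
tool_pos: [0.6195, -0.0897, 0.0304]
orientation: [1.0, -0.0, 0.0, 0.001]
ft_force: [-5.0, -0.1, 6.5]
finger_gap: 0.0262
```

Contact with the pad. Opening, then rising straight up.

Emit:
move_arm --pt "0 0 0 0 0 0" --pt "0 0 0 0 0 0" --pt "0 0 0 0 0 0" --pt "0 0 0 0 0 0" --pt "0 0 0 0 0 0" --pt "0 0 0 0 0 0" --pt "0 0 0 0 0 0" --pt "0 0 -0.005 0 0 0" --jaw -1

```text
clock: 11.55
tool_pos: [0.619, -0.0897, 0.0343]
orientation: [1.0, -0.0, -0.0, 0.001]
ft_force: [0.1, 0.2, 0.2]
finger_gap: 0.0816
```

Emit:
move_arm --pt "0 0 -0.02 0 0 0" --pt "0 0 -0.05 0 0 0" --pt "0 0 -0.08 0 0 0" --pt "0 0 -0.095 0 0 0" --pt "-0.02 -0.014 -0.095 0 0 0" --pt "-0.05 -0.035 -0.095 0 0 0" --pt "-0.075 -0.05 -0.095 0 0 0" --pt "-0.085 -0.056 -0.095 0 0 0"

```text
clock: 12.35
tool_pos: [0.5324, -0.032, 0.1295]
orientation: [1.0, 0.001, -0.0, 0.001]
ft_force: [0.4, 0.1, -0.2]
finger_gap: 0.0869
```

```bash
python3 rel.py 0.534 -0.033 0.08;python3 rel.py 0.534 -0.033 0.016; python3 - <<'E'
from m import *
p,d=bot.grab_frame("scene"); clusters("scene",p,d,.0225)
cv2.imwrite("pics/s7.png",cv2.resize(p[120:270,190:385,::-1],(780,600),interpolation=cv2.INTER_CUBIC))
E
```

```text
shift [0.0016 0.0009 0.0495] turn [0.1  0.04 0.11] pos [ 0.5324 -0.032   0.1295] gap 0.0869 clk 12.35 F [ 0.4  0.1 -0.2]
shift [0.0016 0.0008 0.1135] turn [0.1  0.04 0.11] pos [ 0.5324 -0.032   0.1295] gap 0.0869 clk 12.35 F [ 0.4  0.1 -0.2]
scene px [316.  80.] n 13969 mean [ 0.542 -0.003  0.427] ztop 0.549 topxy [ 0.5331 -0.0007] ext [0.101 0.083]
scene px [126. 141.] n 1058 mean [ 0.798 -0.433  0.06 ] ztop 0.09 topxy [ 0.7883 -0.4387] ext [0.101 0.073]
scene px [238. 119.] n 271 mean [ 0.537 -0.376  0.028] ztop 0.036 topxy [ 0.5369 -0.3866] ext [0.056 0.027]
scene px [217. 131.] n 211 mean [ 0.599 -0.37   0.029] ztop 0.036 topxy [ 0.6    -0.3729] ext [0.038 0.125]
scene px [284. 176.] n 198 mean [ 0.542 -0.141  0.055] ztop 0.073 topxy [ 0.5403 -0.1455] ext [0.022 0.022]
scene px [378. 179.] n 87 mean [ 0.366 -0.023  0.041] ztop 0.051 topxy [ 0.364  -0.0239] ext [0.016 0.016]
scene px [268. 215.] n 420 mean [ 0.621 -0.084  0.037] ztop 0.058 topxy [ 0.6192 -0.0883] ext [0.03  0.026]
scene px [406. 209.] n 88 mean [0.364 0.074 0.041] ztop 0.051 topxy [0.3629 0.0722] ext [0.015 0.014]
[... 238 characters left out ...]
n 217 mean [0.45  0.057 0.024] ztop 0.027 topxy [0.4502 0.0566] ext [0.054 0.053]
scene px [395. 254.] n 171 mean [0.461 0.153 0.063] ztop 0.086 topxy [0.4582 0.1507] ext [0.016 0.016]
scene px [371. 293.] n 350 mean [0.553 0.194 0.068] ztop 0.086 topxy [0.5498 0.1905] ext [0.028 0.027]
scene px [277. 312.] n 158 mean [0.715 0.111 0.029] ztop 0.036 topxy [0.7149 0.1071] ext [0.023 0.013]
scene px [260. 320.] n 157 mean [0.75  0.107 0.029] ztop 0.036 topxy [0.7495 0.1044] ext [0.023 0.014]
scene px [243. 338.] n 282 mean [0.794 0.119 0.029] ztop 0.035 topxy [0.7946 0.1184] ext [0.035 0.127]
scene px [412. 354.] n 1925 mean [0.552 0.321 0.036] ztop 0.052 topxy [0.5423 0.2957] ext [0.084 0.031]
```

View pics/s7.png

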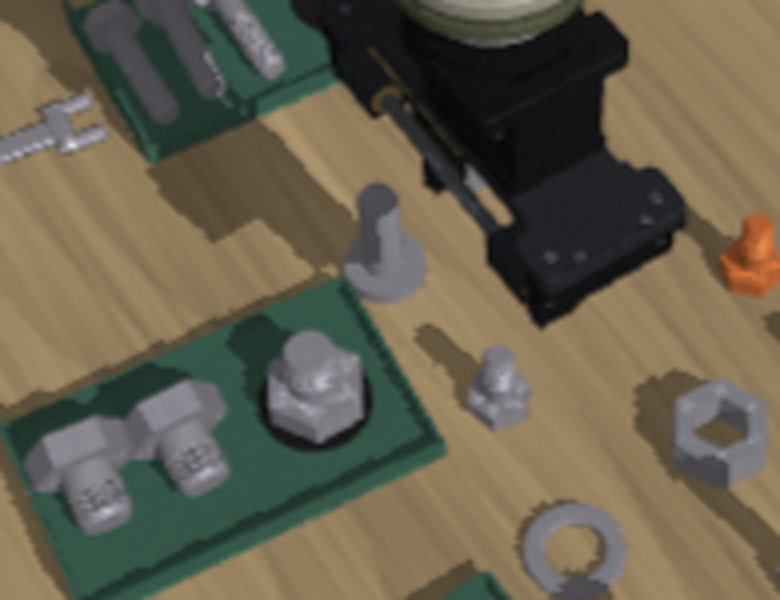

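The first bolt is standing centred on its pad, (315,390) in the crop, within about 1.5 mm. Next is the short thin bolt at (498,390).

Emit:
move_arm --pt "0.001 0.001 0.015 0 0 0" --pt "0.001 0.001 0.04 0 0 0" --pt "0.001 0.001 0.07 0 0 0" --pt "0.001 0.001 0.09 0 0 0" --pt "0.001 0.001 0.105 0 0 0" --pt "0.001 0.001 0.112 0 0 0" --pt "0.001 0.001 0.1135 0 0 0" --pt "0.001 0.001 0.1135 0 0 0"

```text
clock: 13.2
tool_pos: [0.536, -0.0348, 0.0165]
orientation: [1.0, -0.0, 0.0, 0.001]
ft_force: [0.4, 0.2, 0.3]
finger_gap: 0.087
```

Emit:
move_arm --pt "0 0 0 0 0 0" --pt "0 0 0 0 0 0" --pt "0 0 0 0 0 0" --pt "0 0 0 0 0 0" --pt "0 0 0 0 0 0" --pt "0 0 0 0 0 0" --pt "0 0 0 0 0 0" --pt "0 0 0 0 0 0" --jaw 1

```text
clock: 14.0
tool_pos: [0.5355, -0.0347, 0.0162]
orientation: [1.0, -0.0, 0.0, 0.001]
ft_force: [-0.5, -0.2, 0.1]
finger_gap: 0.0312
```

Emit:
move_arm --pt "0 0 0 0 0 0" --pt "0 0 0 0 0 0" --pt "0 0 0 0 0 0" --pt "0 0 0 0 0 0" --pt "0 0 0 0 0 0" --pt "0 0 0 0 0 0" --pt "0 0 0 0 0 0" --pt "0 0 0 0 0 0"

```text
clock: 14.8
tool_pos: [0.5355, -0.0346, 0.0162]
orientation: [1.0, -0.0, 0.0, 0.001]
ft_force: [0.0, 1.9, 0.4]
finger_gap: 0.0154
```

Emit:
move_arm --pt "0 0 -0.001 0 0 0" --pt "0 0 -0.003 0 0 0" --pt "0 0 -0.006 0 0 0" --pt "0 0 -0.01 0 0 0" --pt "0 0 -0.01 0 0 0"

```text
clock: 15.3
tool_pos: [0.5359, -0.0348, 0.0269]
orientation: [1.0, -0.0, 0.001, 0.001]
ft_force: [0.5, 0.1, -2.1]
finger_gap: 0.0153
```

```bash
python3 rel.py 0.645 0.119 0.13; python3 - <<'E'
from m import *
p,d=bot.grab_frame("scene")
cv2.imwrite("pics/s8.png",cv2.resize(p[150:270,240:396,::-1],(780,600),interpolation=cv2.INTER_CUBIC))
E
```

```text
shift [ 0.1092 -0.1536 -0.1032] turn [ 0.08 -0.07 -0.01] pos [ 0.5359 -0.0348  0.0269] gap 0.0153 clk 15.3 F [ 0.5  0.1 -2.1]
```

View pics/s8.png

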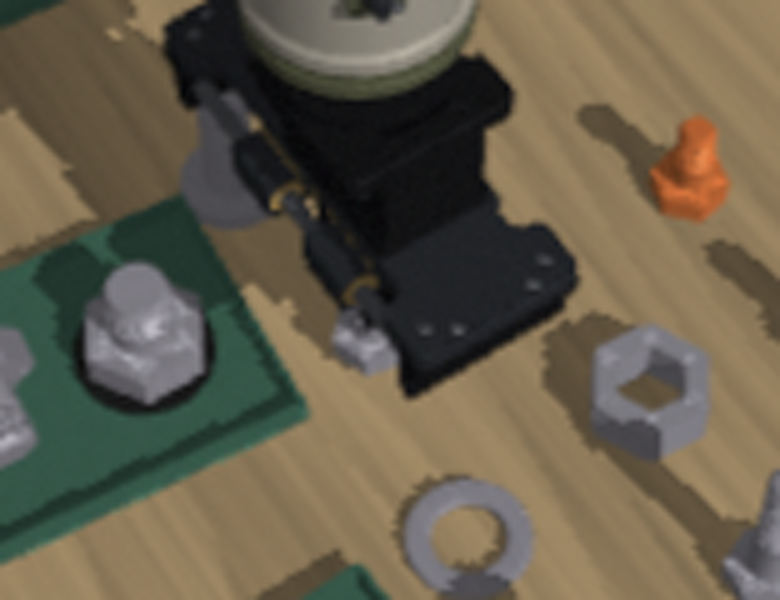

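Gripped and lifted (gap 15 mm, −2.1 N). Moving to the thin-short tray.

Emit:
move_arm --pt "0 0 -0.01 0 0 0" --pt "0 0 -0.03 0 0 0" --pt "0 0 -0.06 0 0 0" --pt "0.003 -0.005 -0.09 0 0 0" --pt "0.013 -0.018 -0.103 0 0 0" --pt "0.03 -0.042 -0.103 0 0 0" --pt "0.052 -0.073 -0.103 0 0 0" --pt "0.074 -0.104 -0.103 0 0 0"

```text
clock: 16.15
tool_pos: [0.6103, 0.0699, 0.13]
orientation: [1.0, -0.001, 0.001, 0.001]
ft_force: [0.5, -0.1, -1.0]
finger_gap: 0.0155
```

```bash
python3 rel.py 0.6465 0.119 0.05
```

```text
shift [ 0.0361 -0.0493  0.08  ] turn [ 0.1  -0.06 -0.08] pos [0.6103 0.0699 0.13  ] gap 0.0155 clk 16.15 F [ 0.5 -0.1 -1. ]
```

Emit:
move_arm --pt "0.018 -0.024 0 0 0 0" --pt "0.03 -0.04 0 0 0 0" --pt "0.036 -0.049 0.005 0 0 0" --pt "0.036 -0.049 0.02 0 0 0" --pt "0.036 -0.049 0.04 0 0 0" --pt "0.036 -0.049 0.06 0 0 0" --pt "0.036 -0.049 0.075 0 0 0" --pt "0.036 -0.049 0.08 0 0 0"

```text
clock: 16.95
tool_pos: [0.644, 0.1167, 0.0467]
orientation: [1.0, -0.001, -0.001, 0.001]
ft_force: [0.1, -0.0, -1.9]
finger_gap: 0.0152
```

```bash
python3 rel.py 0.6465 0.119 0.0235; python3 - <<'E'
from m import *
p,d=bot.grab_frame("scene");print(bot.get_state()["tool_pos"])
cv2.imwrite("pics/s9.png",cv2.resize(p[250:370,220:376,::-1],(780,600),interpolation=cv2.INTER_CUBIC))
E
```

```text
shift [ 0.0026 -0.0024  0.0231] turn [ 0.14  0.17 -0.07] pos [0.644  0.1167 0.0467] gap 0.0152 clk 16.95 F [ 0.1 -0.  -1.9]
[0.6442873  0.11704457 0.04700443]
```

View pics/s9.png

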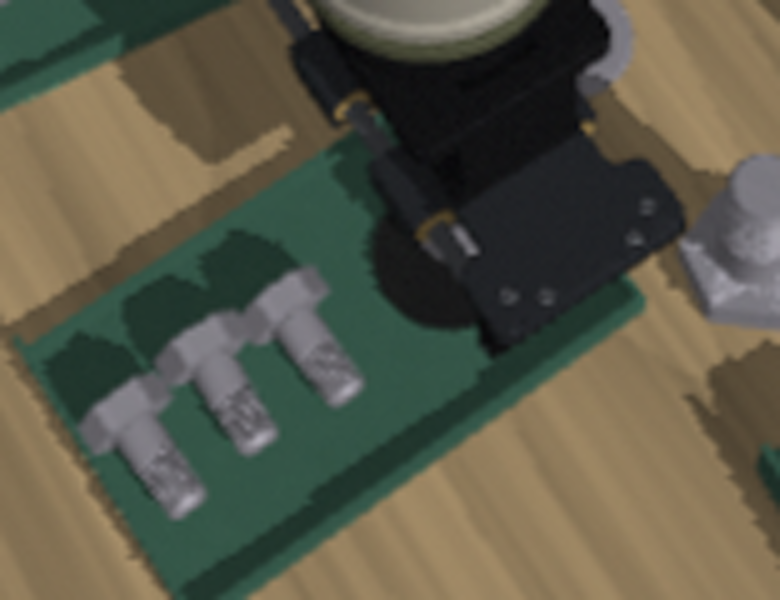

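The bolt itself is hidden behind the gripper here; the grip reading and weight (−1.9 N) confirm it's held over the pad at about (450,270). Lowering.

Emit:
move_arm --pt "0.0022 -0.002 0.006 0 0 0" --pt "0.0022 -0.002 0.014 0 0 0" --pt "0.0022 -0.002 0.019 0 0 0" --pt "0.0022 -0.002 0.022 0 0 0" --pt "0.0022 -0.002 0.023 0 0 0" --pt "0.0022 -0.002 0.023 0 0 0" --pt "0.0022 -0.002 0.023 0 0 0"

```text
clock: 17.7
tool_pos: [0.6479, 0.1204, 0.0264]
orientation: [1.0, -0.0, 0.0, 0.001]
ft_force: [0.4, -0.0, -1.1]
finger_gap: 0.0154
```

Emit:
move_arm --pt "-0.0014 0.0014 0.0005 0 0 0" --pt "-0.0014 0.0014 0.0015 0 0 0" --pt "-0.0014 0.0014 0.0025 0 0 0" --pt "-0.0014 0.0014 0.0032 0 0 0" --pt "-0.0014 0.0014 0.0032 0 0 0"

```text
clock: 18.2
tool_pos: [0.6465, 0.119, 0.0232]
orientation: [1.0, -0.0, 0.0, 0.001]
ft_force: [-0.3, -0.1, 2.6]
finger_gap: 0.0155
```

Emit:
move_arm --pt "0 0 0 0 0 0" --pt "0 0 0 0 0 0" --pt "0 0 0 0 0 0" --pt "0 0 0 0 0 0" --pt "0 0 0 0 0 0" --pt "0 0 0 0 0 0" --pt "0 0 0 0 0 0" --pt "0 0 -0.005 0 0 0" --jaw -1

```text
clock: 19.0
tool_pos: [0.6458, 0.1187, 0.0273]
orientation: [1.0, -0.0, -0.0, 0.001]
ft_force: [-0.7, -0.4, -0.2]
finger_gap: 0.0718
```

Emit:
move_arm --pt "0 0 -0.02 0 0 0" --pt "0 0 -0.05 0 0 0" --pt "0 0 -0.09 0 0 0" --pt "0 0 -0.12 0 0 0" --pt "-0.015 -0.01 -0.13 0 0 0" --pt "-0.04 -0.03 -0.13 0 0 0" --pt "-0.07 -0.05 -0.13 0 0 0" --pt "-0.09 -0.066 -0.13 0 0 0"

```text
clock: 19.8
tool_pos: [0.5545, 0.1866, 0.1584]
orientation: [1.0, 0.001, 0.0, 0.001]
ft_force: [0.3, -0.1, 1.2]
finger_gap: 0.0872
```

```bash
python3 rel.py 0.548 0.19 0.035; python3 - <<'E'
from m import *
p,d=bot.grab_frame("scene"); clusters("scene",p,d,.0225)
cv2.imwrite("pics/s10.png",cv2.resize(p[170:370,200:460,::-1],(780,600),interpolation=cv2.INTER_CUBIC))
E
```

```text
shift [-0.0065 -0.0036  0.1234] turn [ 0.06 -0.04  0.08] pos [0.5545 0.1866 0.1584] gap 0.0872 clk 19.8 F [ 0.3 -0.1  1.2]
scene px [407. 133.] n 25923 mean [0.551 0.192 0.501] ztop 0.602 topxy [0.4795 0.145 ] ext [0.107 0.073]
scene px [126. 141.] n 1054 mean [ 0.797 -0.433  0.06 ] ztop 0.09 topxy [ 0.7888 -0.439 ] ext [0.101 0.073]
scene px [237. 119.] n 262 mean [ 0.539 -0.376  0.028] ztop 0.036 topxy [ 0.5366 -0.3861] ext [0.058 0.024]
scene px [217. 131.] n 217 mean [ 0.599 -0.369  0.028] ztop 0.035 topxy [ 0.6004 -0.3724] ext [0.038 0.124]
scene px [252. 128.] n 12 mean [ 0.522 -0.331  0.024] ztop 0.024 topxy [ 0.5219 -0.3312] ext [0.007 0.019]
scene px [306. 147.] n 190 mean [ 0.457 -0.183  0.054] ztop 0.073 topxy [ 0.4554 -0.1863] ext [0.022 0.023]
scene px [284. 176.] n 198 mean [ 0.542 -0.141  0.055] ztop 0.074 topxy [ 0.5403 -0.1449] ext [0.022 0.022]
scene px [268. 215.] n 410 mean [ 0.621 -0.084  0.038] ztop 0.058 topxy [ 0.6189 -0.0879] ext [0.026 0.027]
scene px [220. 233.] n 997 mean [ 0.727 -0.101  0.037] ztop 0.052 topxy [ 0.7205 -0.1093] ext [0.088 0.031]
scene px [371. 293.] n 347 mean [0.553 0.194 0.069] ztop 0.086 topxy [0.5497 0.1908] ext [0.027 0.027]
scene px [309. 294.] n 112 mean [0.646 0.122 0.047] ztop 0.058 topxy [0.6451 0.1196] ext [0.016 0.017]
scene px [277. 311.] n 156 mean [0.715 0.111 0.029] ztop 0.035 topxy [0.7149 0.1071] ext [0.026 0.013]
scene px [260. 320.] n 147 mean [0.75  0.107 0.029] ztop 0.035 topxy [0.7495 0.1042] ext [0.024 0.012]
scene px [243. 338.] n 278 mean [0.794 0.119 0.029] ztop 0.035 topxy [0.7954 0.119 ] ext [0.035 0.128]
scene px [412. 355.] n 1923 mean [0.552 0.321 0.036] ztop 0.052 topxy [0.5429 0.2956] ext [0.085 0.031]
```

View pics/s10.png

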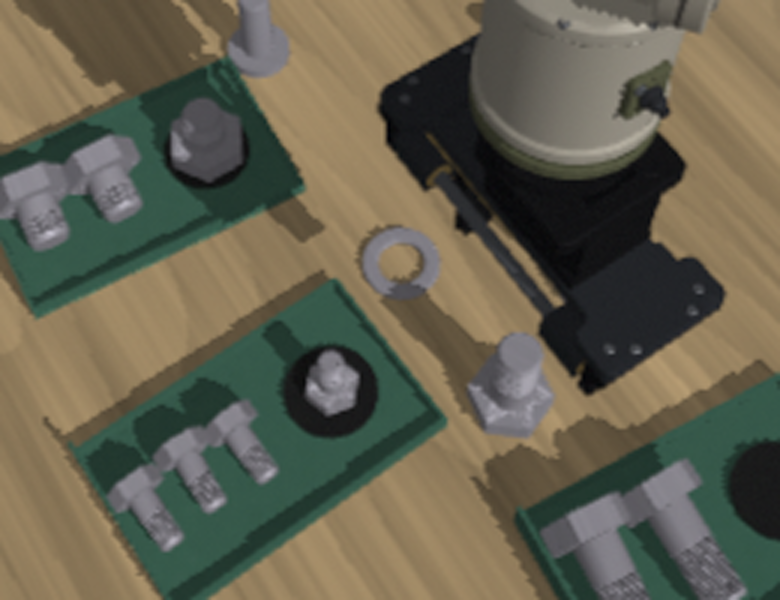

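The short thin bolt stands centred on its pad at (330,385). Next is the long thick bolt at (512,385).

Emit:
move_arm --pt "-0.008 -0.0045 0.015 0 0 0" --pt "-0.008 -0.0045 0.04 0 0 0" --pt "-0.008 -0.0045 0.07 0 0 0" --pt "-0.008 -0.0045 0.095 0 0 0" --pt "-0.008 -0.0045 0.112 0 0 0" --pt "-0.008 -0.0045 0.121 0 0 0" --pt "-0.008 -0.0045 0.123 0 0 0" --pt "-0.008 -0.0045 0.123 0 0 0"

```text
clock: 20.65
tool_pos: [0.5488, 0.1897, 0.0354]
orientation: [1.0, -0.0, 0.001, 0.0]
ft_force: [0.1, 1.4, -0.2]
finger_gap: 0.0868
```

Emit:
move_arm --pt "0 0 0 0 0 0" --pt "0 0 0 0 0 0"

```text
clock: 20.85
tool_pos: [0.5489, 0.1896, 0.0357]
orientation: [1.0, -0.0, 0.001, 0.0]
ft_force: [-0.1, 0.8, -0.2]
finger_gap: 0.087
```

Emit:
move_arm --pt "0 0 0 0 0 0" --pt "0 0 0 0 0 0" --pt "0 0 0 0 0 0" --pt "0 0 0 0 0 0" --pt "0 0 0 0 0 0" --pt "0 0 0 0 0 0" --pt "0 0 0 0 0 0" --pt "0 0 0 0 0 0" --jaw 1

```text
clock: 21.65
tool_pos: [0.5483, 0.1894, 0.0347]
orientation: [1.0, -0.0, 0.0, 0.001]
ft_force: [-0.1, -0.3, 0.2]
finger_gap: 0.0311
```

Emit:
move_arm --pt "0 0 0 0 0 0" --pt "0 0 0 0 0 0" --pt "0 0 0 0 0 0" --pt "0 0 0 0 0 0" --pt "0 0 0 0 0 0" --pt "0 0 0 0 0 0"

```text
clock: 22.25
tool_pos: [0.5483, 0.1896, 0.0348]
orientation: [1.0, 0.0, 0.0, 0.0]
ft_force: [0.8, 3.0, -1.2]
finger_gap: 0.028
```

Emit:
move_arm --pt "0 0 -0.001 0 0 0" --pt "0 0 -0.003 0 0 0" --pt "0 0 -0.006 0 0 0" --pt "0 0 -0.01 0 0 0" --pt "0 0 -0.01 0 0 0"

```text
clock: 22.75
tool_pos: [0.5486, 0.1894, 0.0454]
orientation: [1.0, -0.0, 0.001, 0.001]
ft_force: [-0.4, -0.5, -5.4]
finger_gap: 0.0282
```

```bash
python3 rel.py 0.442 0.337 0.14; python3 - <<'E'
from m import *
p,d=bot.grab_frame("scene")
cv2.imwrite("pics/s11.png",cv2.resize(p[220:340,310:466,::-1],(780,600),interpolation=cv2.INTER_CUBIC))
E
```

```text
shift [-0.1066 -0.1474 -0.0949] turn [ 0.07 -0.06 -0.01] pos [0.5486 0.1894 0.0454] gap 0.0282 clk 22.75 F [-0.4 -0.5 -5.4]
```

View pics/s11.png

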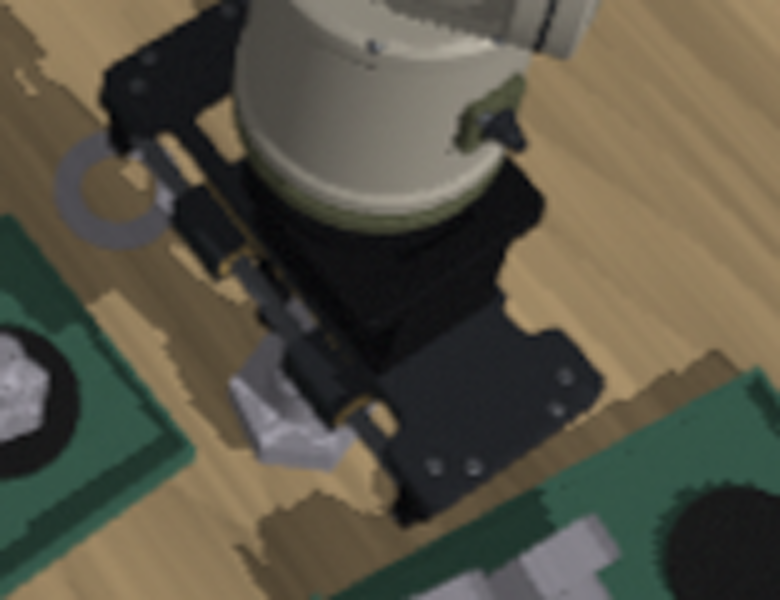

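Held (−5.4 N). Lifting and going over to the thick-long tray.

Emit:
move_arm --pt "0 0 -0.01 0 0 0" --pt "0 0 -0.03 0 0 0" --pt "0 0 -0.06 0 0 0" --pt "0 0 -0.085 0 0 0" --pt "-0.004 -0.006 -0.095 0 0 0" --pt "-0.016 -0.023 -0.095 0 0 0" --pt "-0.033 -0.046 -0.095 0 0 0" --pt "-0.052 -0.072 -0.095 0 0 0"

```text
clock: 23.6
tool_pos: [0.4953, 0.2619, 0.1392]
orientation: [1.0, -0.001, -0.0, 0.001]
ft_force: [-0.0, 0.3, -5.7]
finger_gap: 0.0281
```

```bash
python3 rel.py 0.442 0.337 0.14
```

```text
shift [-0.0534 -0.075  -0.0009] turn [ 0.1   0.02 -0.07] pos [0.4953 0.2619 0.1392] gap 0.0281 clk 23.6 F [-0.   0.3 -5.7]
```

Emit:
move_arm --pt "-0.018 -0.025 0 0 0 0" --pt "-0.036 -0.05 0 0 0 0" --pt "-0.049 -0.068 0 0 0 0" --pt "-0.0537 -0.0752 0.008 0 0 0" --pt "-0.0537 -0.0752 0.025 0 0 0" --pt "-0.0537 -0.0752 0.045 0 0 0" --pt "-0.0537 -0.0752 0.065 0 0 0" --pt "-0.0537 -0.0752 0.075 0 0 0"

```text
clock: 24.4
tool_pos: [0.4418, 0.3352, 0.062]
orientation: [1.0, -0.0, -0.001, 0.002]
ft_force: [0.6, -1.6, -5.5]
finger_gap: 0.0285
```

Emit:
move_arm --pt "0 0 0 0 0 0" --pt "0 0 0 0 0 0"

```text
clock: 24.6
tool_pos: [0.4428, 0.3368, 0.0649]
orientation: [1.0, -0.0, 0.0, 0.001]
ft_force: [-0.4, 0.7, -5.1]
finger_gap: 0.0281
```

```bash
python3 rel.py 0.442 0.337 0.0418; python3 - <<'E'
from m import *
p,d=bot.grab_frame("scene")
cv2.imwrite("pics/s12.png",cv2.resize(p[250:400,360:555,::-1],(780,600),interpolation=cv2.INTER_CUBIC))
E
```

```text
shift [-0.0008 -0.0003  0.0231] turn [ 0.06 -0.03 -0.01] pos [0.4428 0.3368 0.0649] gap 0.0281 clk 24.6 F [-0.4  0.7 -5.1]
```

View pics/s12.png

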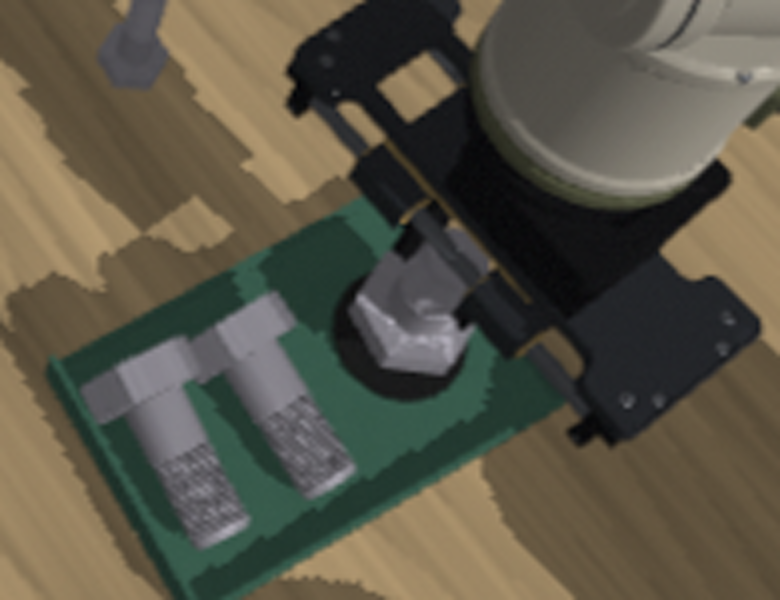

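The upright bolt hangs above the pad at about (405,345). Lowering.

Emit:
move_arm --pt "-0.001 0 0.006 0 0 0" --pt "-0.001 0 0.014 0 0 0" --pt "-0.001 0 0.018 0 0 0" --pt "-0.001 0 0.021 0 0 0" --pt "-0.001 0 0.023 0 0 0" --pt "-0.001 0 0.023 0 0 0" --pt "-0.001 0 0.023 0 0 0"

```text
clock: 25.35
tool_pos: [0.4417, 0.3367, 0.0417]
orientation: [1.0, -0.0, 0.0, 0.001]
ft_force: [-1.1, -0.9, -3.0]
finger_gap: 0.028
```

Emit:
move_arm --pt "0 0 0.0005 0 0 0" --pt "0 0 0.0007 0 0 0" --pt "0 0 0.0007 0 0 0"

```text
clock: 25.65
tool_pos: [0.4417, 0.3369, 0.0416]
orientation: [1.0, 0.0, 0.0, 0.001]
ft_force: [-4.0, -2.5, 7.1]
finger_gap: 0.0283
```

Emit:
move_arm --pt "0 0 0 0 0 0" --pt "0 0 0 0 0 0" --pt "0 0 0 0 0 0" --pt "0 0 0 0 0 0" --pt "0 0 0 0 0 0" --pt "0 0 0 0 0 0" --pt "0 0 0 0 0 0" --pt "0 0 -0.005 0 0 0" --jaw -1

```text
clock: 26.45
tool_pos: [0.4412, 0.3363, 0.0454]
orientation: [1.0, -0.0, -0.0, 0.001]
ft_force: [-0.8, 0.8, -0.1]
finger_gap: 0.0825
```

Emit:
move_arm --pt "0 0 -0.02 0 0 0" --pt "0 0 -0.05 0 0 0" --pt "0 0 -0.09 0 0 0" --pt "0 0 -0.115 0 0 0" --pt "0.002 0.02 -0.12 0 0 0" --pt "0.005 0.06 -0.12 0 0 0" --pt "0.01 0.1 -0.12 0 0 0" --pt "0.013 0.14 -0.12 0 0 0"

```text
clock: 27.25
tool_pos: [0.4546, 0.1954, 0.1665]
orientation: [1.0, 0.0, 0.0, 0.001]
ft_force: [0.8, -0.3, 0.6]
finger_gap: 0.0868
```

```bash
python3 rel.py 0.4565 0.15 0.15; python3 - <<'E'
from m import *
p,d=bot.grab_frame("scene"); clusters("scene",p,d,.0225)
cv2.imwrite("pics/s13.png",cv2.resize(p[200:400,320:580,::-1],(780,600),interpolation=cv2.INTER_CUBIC))
E
```

```text
shift [0.0019 0.0454 0.0165] turn [ 0.07 -0.05  0.02] pos [0.4546 0.1954 0.1665] gap 0.0868 clk 27.25 F [ 0.8 -0.3  0.6]
scene px [472. 118.] n 23329 mean [0.465 0.206 0.484] ztop 0.601 topxy [0.4191 0.1799] ext [0.12  0.095]
scene px [126. 141.] n 1062 mean [ 0.797 -0.433  0.06 ] ztop 0.09 topxy [ 0.7898 -0.4386] ext [0.101 0.072]
scene px [239. 119.] n 279 mean [ 0.537 -0.373  0.028] ztop 0.036 topxy [ 0.5375 -0.3864] ext [0.055 0.022]
scene px [217. 131.] n 205 mean [ 0.599 -0.37   0.029] ztop 0.036 topxy [ 0.6001 -0.3725] ext [0.037 0.123]
scene px [306. 147.] n 186 mean [ 0.457 -0.183  0.055] ztop 0.074 topxy [ 0.4553 -0.1864] ext [0.021 0.022]
scene px [284. 176.] n 198 mean [ 0.542 -0.141  0.055] ztop 0.073 topxy [ 0.5401 -0.1454] ext [0.022 0.021]
scene px [268. 215.] n 403 mean [ 0.621 -0.084  0.038] ztop 0.058 topxy [ 0.6189 -0.0883] ext [0.029 0.027]
scene px [220. 233.] n 999 mean [ 0.727 -0.101  0.037] ztop 0.052 topxy [ 0.7216 -0.1096] ext [0.088 0.029]
scene px [369. 226.] n 212 mean [0.451 0.057 0.024] ztop 0.026 topxy [0.4505 0.0573] ext [0.054 0.052]
scene px [395. 254.] n 173 mean [0.461 0.152 0.062] ztop 0.085 topxy [0.4583 0.1506] ext [0.016 0.016]
scene px [309. 294.] n 111 mean [0.646 0.122 0.048] ztop 0.058 topxy [0.6453 0.1197] ext [0.017 0.017]
scene px [277. 312.] n 166 mean [0.715 0.111 0.029] ztop 0.036 topxy [0.715  0.1071] ext [0.025 0.013]
scene px [463. 327.] n 707 mean [0.449 0.338 0.054] ztop 0.093 topxy [0.4436 0.337 ] ext [0.028 0.028]
scene px [260. 320.] n 156 mean [0.75  0.107 0.029] ztop 0.036 topxy [0.7495 0.1044] ext [0.024 0.013]
scene px [243. 339.] n 284 mean [0.794 0.12  0.029] ztop 0.035 topxy [0.7948 0.1156] ext [0.034 0.126]
scene px [412. 355.] n 1932 mean [0.552 0.321 0.036] ztop 0.052 topxy [0.5427 0.2957] ext [0.088 0.031]
```

View pics/s13.png

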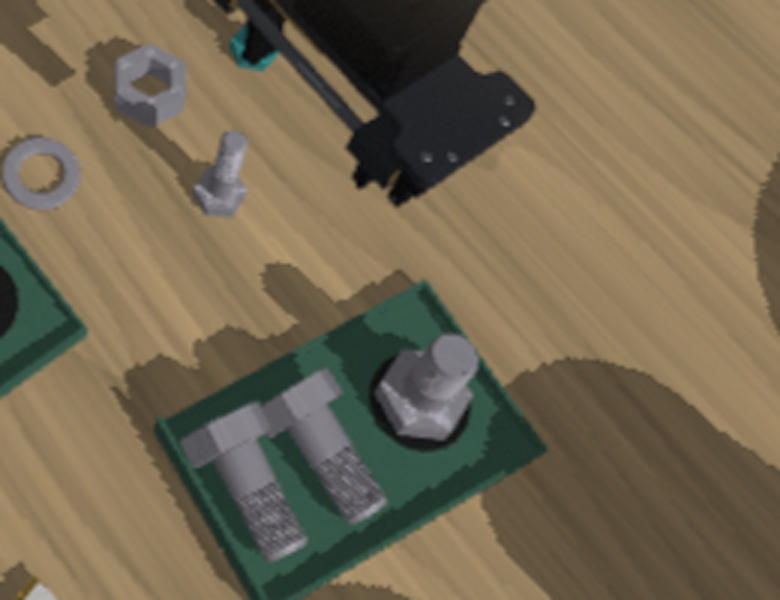

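The long thick bolt stands centred on its pad at (425,400). Last is the long thin bolt at (228,175).

Emit:
move_arm --pt "0.001 0.02 0 0 0 0" --pt "0.001 0.038 0 0 0 0" --pt "0.001 0.0465 0.0 0 0 0" --pt "0.001 0.0465 0.02 0 0 0" --pt "0.001 0.0465 0.05 0 0 0" --pt "0.001 0.0465 0.08 0 0 0" --pt "0.001 0.0465 0.1 0 0 0" --pt "0.001 0.0465 0.11 0 0 0"

```text
clock: 28.1
tool_pos: [0.4545, 0.1505, 0.0546]
orientation: [1.0, 0.0, -0.001, 0.001]
ft_force: [-0.3, 0.4, 0.4]
finger_gap: 0.0869
```

Emit:
move_arm --pt "0 0 0.01 0 0 0" --pt "0 0 0.018 0 0 0" --pt "0 0 0.023 0 0 0" --pt "0 0 0.023 0 0 0"

```text
clock: 28.5
tool_pos: [0.4555, 0.1501, 0.0329]
orientation: [1.0, -0.0, -0.0, 0.001]
ft_force: [0.0, -0.4, -0.2]
finger_gap: 0.0872
```

Emit:
move_arm --pt "0.001 0 0 0 0 0" --pt "0.001 0 0 0 0 0" --pt "0.001 0 0 0 0 0" --pt "0.001 0 0 0 0 0" --pt "0.001 0 0 0 0 0" --pt "0.001 0 0 0 0 0" --pt "0.001 0 0 0 0 0" --pt "0.001 0 0 0 0 0" --jaw 1

```text
clock: 29.3
tool_pos: [0.4566, 0.1501, 0.0331]
orientation: [1.0, -0.0, 0.0, 0.001]
ft_force: [0.4, -0.8, 0.5]
finger_gap: 0.0309
```

Emit:
move_arm --pt "0 0 0 0 0 0" --pt "0 0 0 0 0 0" --pt "0 0 0 0 0 0" --pt "0 0 0 0 0 0" --pt "0 0 0 0 0 0" --pt "0 0 0 0 0 0" --pt "0 0 0 0 0 0" --pt "0 0 0 0 0 0"

```text
clock: 30.1
tool_pos: [0.4566, 0.1501, 0.0331]
orientation: [1.0, -0.0, 0.0, 0.001]
ft_force: [-1.3, -0.5, 0.3]
finger_gap: 0.0159
```

Emit:
move_arm --pt "0 0 -0.001 0 0 0" --pt "0 0 -0.003 0 0 0" --pt "0 0 -0.006 0 0 0" --pt "0 0 -0.01 0 0 0" --pt "0 0 -0.01 0 0 0"

```text
clock: 30.6
tool_pos: [0.457, 0.1503, 0.0437]
orientation: [1.0, -0.0, 0.001, 0.001]
ft_force: [-0.0, 0.7, -2.1]
finger_gap: 0.016
```

```bash
python3 rel.py 0.4525 -0.3455 0.17; python3 - <<'E'
from m import *
p,d=bot.grab_frame("scene")
cv2.imwrite("pics/s14.png",cv2.resize(p[180:300,330:486,::-1],(780,600),interpolation=cv2.INTER_CUBIC))
E
```

```text
shift [-0.0043  0.4959 -0.1257] turn [ 0.06 -0.07 -0.01] pos [0.457  0.1503 0.0437] gap 0.016 clk 30.6 F [-0.   0.7 -2.1]
```

View pics/s14.png

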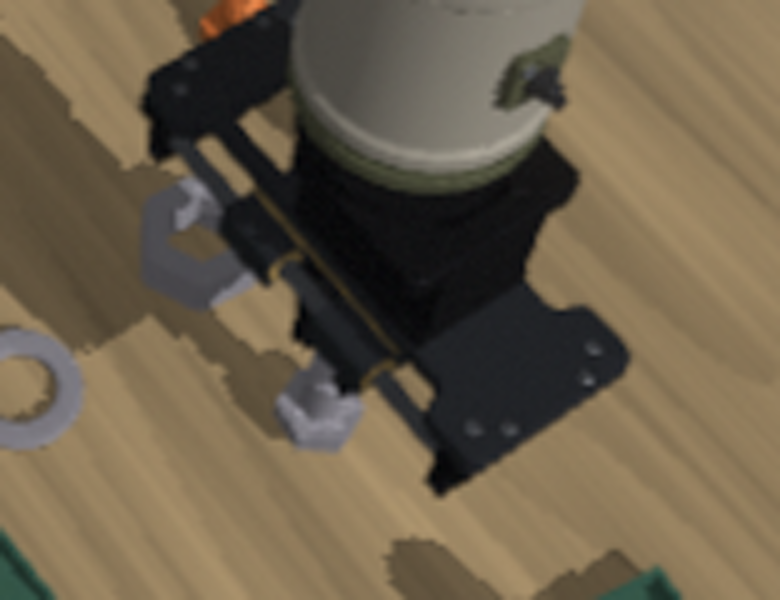

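Held. Lifting well clear of the pins, then across.

Emit:
move_arm --pt "0 0 -0.01 0 0 0" --pt "0 0 -0.03 0 0 0" --pt "0 0 -0.06 0 0 0" --pt "0 0 -0.09 0 0 0" --pt "0 0.01 -0.115 0 0 0" --pt "0 0.03 -0.126 0 0 0" --pt "0 0.06 -0.126 0 0 0" --pt "0 0.095 -0.126 0 0 0"

```text
clock: 31.45
tool_pos: [0.4566, 0.0552, 0.1704]
orientation: [1.0, 0.001, 0.001, 0.001]
ft_force: [0.9, 0.4, -2.0]
finger_gap: 0.0161
```

Emit:
move_arm --pt "0 0.035 0 0 0 0" --pt "0 0.07 0 0 0 0" --pt "0 0.105 0 0 0 0" --pt "0 0.14 0 0 0 0" --pt "0 0.175 0 0 0 0" --pt "0 0.21 0 0 0 0" --pt "0 0.245 0 0 0 0" --pt "0 0.28 0 0 0 0"

```text
clock: 32.25
tool_pos: [0.4564, -0.226, 0.1702]
orientation: [1.0, 0.0, 0.0, 0.001]
ft_force: [0.9, 0.6, -1.5]
finger_gap: 0.016
```

```bash
python3 rel.py 0.4525 -0.3455 0.07
```

```text
shift [-0.004   0.1194  0.1004] turn [ 0.07 -0.04  0.01] pos [ 0.4564 -0.226   0.1702] gap 0.016 clk 32.25 F [ 0.9  0.6 -1.5]
```

Emit:
move_arm --pt "-0.001 0.03 0 0 0 0" --pt "-0.002 0.06 0 0 0 0" --pt "-0.003 0.09 0 0 0 0" --pt "-0.004 0.112 0.0 0 0 0" --pt "-0.004 0.12 0.01 0 0 0" --pt "-0.004 0.12 0.035 0 0 0" --pt "-0.004 0.12 0.065 0 0 0" --pt "-0.004 0.12 0.09 0 0 0"

```text
clock: 33.05
tool_pos: [0.4524, -0.3433, 0.078]
orientation: [1.0, 0.001, -0.0, -0.0]
ft_force: [-0.7, 0.3, -2.0]
finger_gap: 0.0164
```

Emit:
move_arm --pt "0 0 0.012 0 0 0" --pt "0 0 0.015 0 0 0" --pt "0 0 0.015 0 0 0"

```text
clock: 33.35
tool_pos: [0.4529, -0.3446, 0.0651]
orientation: [1.0, 0.0, 0.0, 0.001]
ft_force: [0.4, -0.4, -1.2]
finger_gap: 0.0161
```

```bash
python3 rel.py 0.4525 -0.3455 0.04; python3 - <<'E'
from m import *
p,d=bot.grab_frame("scene")
cv2.imwrite("pics/s15.png",cv2.resize(p[60:180,200:356,::-1],(780,600),interpolation=cv2.INTER_CUBIC))
E
```

```text
shift [-0.0004  0.0009  0.0251] turn [ 0.07 -0.04  0.02] pos [ 0.4529 -0.3446  0.0651] gap 0.0161 clk 33.35 F [ 0.4 -0.4 -1.2]
```

View pics/s15.png

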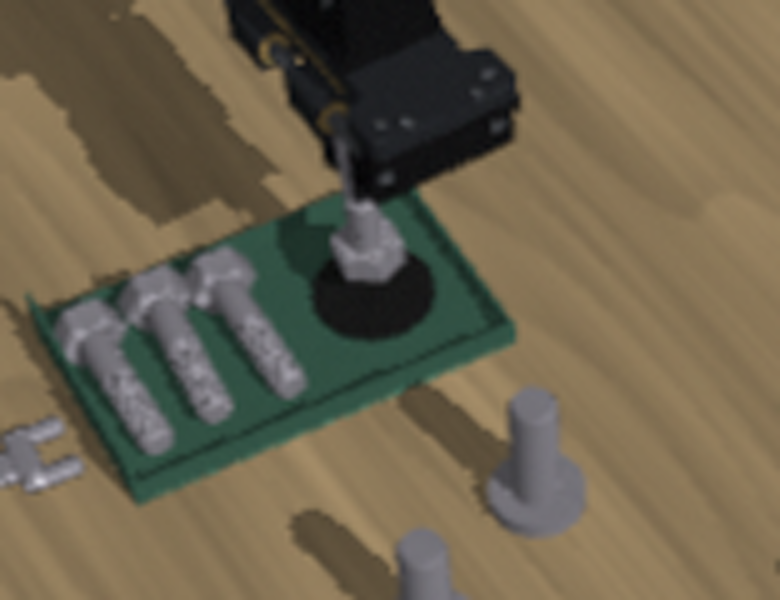

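The bolt hangs upright over the pad at (370,290). Lowering.

Emit:
move_arm --pt "-0.0003 0.001 0.006 0 0 0" --pt "-0.0003 0.001 0.014 0 0 0" --pt "-0.0003 0.001 0.02 0 0 0" --pt "-0.0003 0.001 0.0235 0 0 0" --pt "-0.0003 0.001 0.025 0 0 0" --pt "-0.0003 0.001 0.0253 0 0 0" --pt "-0.0003 0.001 0.0253 0 0 0"

```text
clock: 34.1
tool_pos: [0.4524, -0.3459, 0.0401]
orientation: [1.0, -0.0, 0.0, 0.001]
ft_force: [-2.5, 2.5, 5.8]
finger_gap: 0.0159
```

Emit:
move_arm --pt "0 0 0 0 0 0" --pt "0 0 0 0 0 0" --pt "0 0 0 0 0 0" --pt "0 0 0 0 0 0" --pt "0 0 0 0 0 0" --pt "0 0 0 0 0 0" --pt "0 0 0 0 0 0" --pt "0 0 -0.005 0 0 0" --jaw -1

```text
clock: 34.9
tool_pos: [0.4518, -0.3456, 0.0439]
orientation: [1.0, -0.0, -0.0, 0.0]
ft_force: [-0.7, 0.1, 0.2]
finger_gap: 0.0721
```

Emit:
move_arm --pt "0 0 -0.02 0 0 0" --pt "0 0 -0.05 0 0 0" --pt "0 0 -0.09 0 0 0" --pt "0 0 -0.13 0 0 0" --pt "0 0.01 -0.15 0 0 0" --pt "-0.02 0.05 -0.155 0 0 0" --pt "-0.04 0.09 -0.155 0 0 0" --pt "-0.06 0.13 -0.155 0 0 0"

```text
clock: 35.7
tool_pos: [0.3916, -0.4771, 0.2006]
orientation: [1.0, 0.0, 0.001, 0.001]
ft_force: [0.1, -0.3, -0.7]
finger_gap: 0.087
```

Emit:
move_arm --pt "-0.02 0.03 0 0 0 0" --pt "-0.035 0.05 0 0 0 0" --pt "-0.04 0.06 0 0 0 0" --pt "-0.04 0.06 0 0 0 0" --pt "-0.04 0.06 0 0 0 0"

```text
clock: 36.2
tool_pos: [0.3537, -0.5344, 0.1997]
orientation: [1.0, 0.001, 0.0, 0.0]
ft_force: [0.5, 0.6, -0.7]
finger_gap: 0.0868
```

```bash
python3 - <<'E'
from m import *
for n in("scene","top"):
    p,d=bot.grab_frame(n); clusters(n,p,d,.0225)
    cv2.imwrite(f"pics/{n}_end.png",cv2.resize(p[:,:,::-1],(800,500)))
E
```

```text
scene px [271.   1.] n 25 mean [ 0.356 -0.483  0.228] ztop 0.232 topxy [ 0.356  -0.4824] ext [0.021 0.012]
scene px [272. 104.] n 174 mean [ 0.455 -0.341  0.061] ztop 0.092 topxy [ 0.4531 -0.344 ] ext [0.016 0.016]
scene px [126. 141.] n 1059 mean [ 0.798 -0.433  0.06 ] ztop 0.09 topxy [ 0.789  -0.4382] ext [0.1   0.071]
scene px [237. 119.] n 254 mean [ 0.539 -0.377  0.029] ztop 0.036 topxy [ 0.5372 -0.3869] ext [0.059 0.023]
scene px [217. 131.] n 216 mean [ 0.599 -0.369  0.028] ztop 0.036 topxy [ 0.5998 -0.3775] ext [0.038 0.125]
scene px [306. 148.] n 189 mean [ 0.457 -0.183  0.054] ztop 0.073 topxy [ 0.4552 -0.1864] ext [0.021 0.022]
scene px [284. 176.] n 197 mean [ 0.542 -0.141  0.055] ztop 0.073 topxy [ 0.5404 -0.1446] ext [0.023 0.023]
scene px [378. 179.] n 89 mean [ 0.366 -0.023  0.041] ztop 0.052 topxy [ 0.3647 -0.0248] ext [0.017 0.017]
scene px [267. 215.] n 413 mean [ 0.621 -0.084  0.037] ztop 0.058 topxy [ 0.6192 -0.0884] ext [0.029 0.028]
scene px [406. 209.] n 90 mean [0.364 0.074 0.041] ztop 0.051 topxy [0.363  0.0723] ext [0.015 0.015]
scene px [220. 233.] n 1002 
[... 2066 characters left out ...]
mean [0.448 0.055 0.025] ztop 0.027 topxy [0.448  0.0554] ext [0.053 0.05 ]
top px [165. 238.] n 467 mean [0.44  0.33  0.054] ztop 0.094 topxy [0.4406 0.3355] ext [0.029 0.028]
top px [388. 233.] n 122 mean [ 0.452 -0.185  0.063] ztop 0.074 topxy [ 0.4537 -0.1874] ext [0.021 0.023]
top px [458. 234.] n 127 mean [ 0.451 -0.341  0.069] ztop 0.093 topxy [ 0.452  -0.3445] ext [0.016 0.016]
top px [603. 282.] n 2838 mean [ 0.354 -0.466  0.337] ztop 0.382 topxy [ 0.3611 -0.4841] ext [0.06  0.006]
top px [318. 273.] n 49 mean [ 0.363 -0.025  0.049] ztop 0.052 topxy [ 0.3632 -0.0253] ext [0.016 0.016]
top px [277. 273.] n 55 mean [0.361 0.07  0.047] ztop 0.053 topxy [0.3607 0.071 ] ext [0.016 0.016]
```

View pics/scene_end.png

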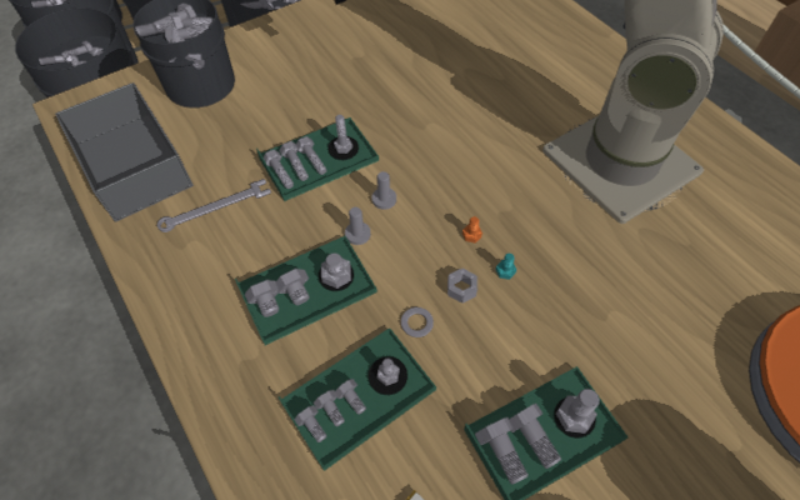

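View pics/top_end.png

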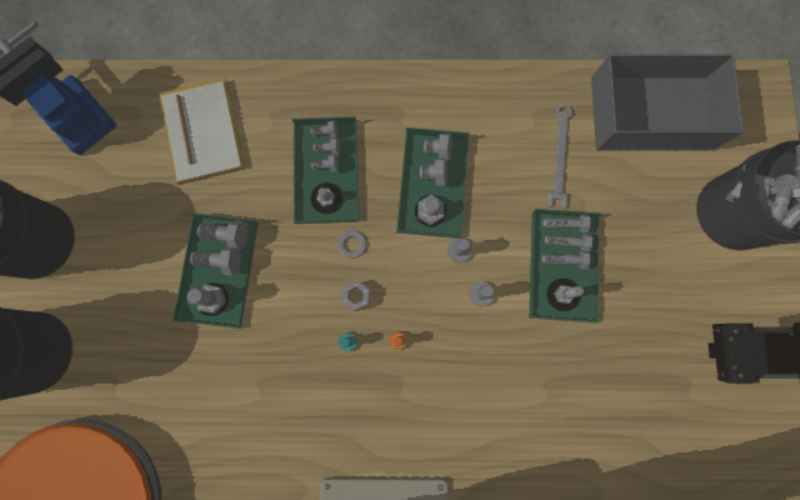

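All four bolts stand on their own pads: scene picture (343,140), (337,270), (388,372) and (577,410). The pins at (383,188) and (357,225), the nut, washer and look-alikes haven't moved. Handing in.

```bash
python3 -c "
from plant import bot
print(bot.close_job(), bot.get_state()['clock'])"
```

```text
the job is handed in; nothing more can be done
the job is handed in; nothing more can be done
```

All four hexagon-headed bolts now stand head down and upright on the pad of their own lot's tray. I handed the job in at about 36 s, well under the 120 s limit.

- **Final check:** both cameras put every shank top within about 2 mm of its pad centre, and the heights read 58 mm for the short bolts and 92–94 mm for the long ones. The expected heights on the pads are 57 mm and 92 mm.
- **Left alone:** the two pins, the nut and the orange and turquoise look-alikes are where they were at the start, to within measurement noise. The washer also looks unmoved in the pictures, but it is too low for my depth check.
- **What went wrong:** the first grasp of the thick short bolt slipped, because I lifted before the fingers had fully closed. The bolt stayed standing, shifted about 6 mm, and I picked it up again with a longer close and a test lift.
- **Disagreements:** the two cameras differ by 1–3 mm, mostly in x, so I used positions between the two. With the bolts gripped, the finger gap read 2–4 mm under the shank diameter, but every grip held.

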